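Clear the stop and index the jar carriage one notch

ROBOT

A 7-joint arm with a two-finger parallel gripper is mounted at the origin on the work surface. World frame = base frame: x ahead of the robot, y to its left, z up, the work surface at z = 0. Lengths are in m, angles in rad, forces in N, time in s.
With the tool pointing down it reaches from about 0.425 to 0.875 m from the base axis. Payload 4.7 kg.
Tool frame: the origin (TCP) lies on the mounting face of the last link; the fingertips stand 182 mm ahead of it and the grasp point (between the pads) lies 164 mm ahead of it; z points along the fingers, y is the direction in which the jaws open and shut (so a half turn about z gives the same grasp; the last joint's range is limited). The gripper opens to 87 mm and grips with 3 to 60 N. Pads are 19 mm wide; open, the fingers measure 117 mm over their backs; the gripper's body (75 mm by 190 mm) begins 51 mm behind the grasp point.
Start: joints at [-1.103, 0.321, -0.07, 1.45, 0.023, 1.371, -0.057], TCP at [0.285, 0.584, 0.405] pointing down, gripper open.
Joint ranges: [-2.86, 2.86], [-0.3, 2.09], [-1.38, 1.24], [0.06, 2.45], [-1.56, 4.7], [0.09, 2.05], [-2.69, 2.69]. Speed limits (rad/s): [2.57, 2.57, 3.14, 3.14, 3.14, 3.14, 3.14].

INTERFACE

Orientations are given as a rotation vector (axis times angle).
In Python, from plant import bot gives the robot as it stands.
- The arm moves only by the tool step_arm, never from a script. Its argument "commands" is a list of rows, each an object of numbers: "hand": the finger opening in mm, from 0 to 87; "dx", "dy", "dz": the shift along the tool's x, y, z in mm; "ax", "ay", "az": the turn, a rotation vector about the tool's x, y, z in degrees. A call has 1 to 8 rows; each row shifts and turns the commanded pose from where the row before left it, along the tool's axes as they then stand; what a row does not reach is not made up. A row lasts 1/8 s, in which the tool goes at most 62.5 mm and 10.7 degrees, less where a joint would pass 70% of its speed; a pose out of reach is approached as far as the arm can. A call with a gripper value outside its range is refused whole. The fingers move at their own pace and stop on an object; the grip force is fixed at half the most. Time passes only in rows, so rows that do not move let the fingers close. It gives the time, the measured TCP pose, the force and the opening at its end, in the units of the state.
- bot.read_state(): the state, without advancing time (a new reading comes with each control period).
- bot.read_camera(name): name is "scene" or "top" or "wrist"; returns (picture, depth): 480x640x3 uint8, red, green, blue; 480x640 float32, m along the optical axis (not along the pixel's ray), 0 where there is no reading.
- bot.get_calibration(name): a dict with "vertical_fov" (degrees; the focal length in pixels is half the picture's height over the tangent of half this angle, whatever the lens; pixels are square), "cx", "cy" (the principal point, pixels), "world_from_camera" (4x4, takes a point from camera to world coordinates); the wrist camera has in their place "tool_from_camera" (4x4, takes a point from camera to tool coordinates, whose origin is the TCP and whose axes are the flange's). Camera axes: x right, y up, looking along -z (the intrinsics and any distortion apply to the point x, -y, -z); pixel columns grow to the right and rows downward; lengths in m; the calibration is good to about 2 mm. A picture is of the moment at which its call begins: read the wrist's pose just before it. get_calibration takes no time and is no camera call.
- bot.close_job(): hands the job in, once; it reports no verdict.
Trained networks look in the newest picture that a camera, given by its name, has taken for a name from the list of things; names that differ only in an ending like _2 or _b are one class to them, and where a whole thing is asked for, a point or a joint stands for the part that bears it (a point fixed in the world has none). Each returns a list of dicts, best first, with "conf" (0 to 1); they miss things now and then, are a little off and sometimes report something else, mostly with a low value. They report only what shows in the picture. A call takes as long as a camera call.
- bot.recognise(camera, target): "position" ([column, row] in pixels, amid what is visible of it).
- bot.masks_of(camera, target): "region" (480x640 bool, what is visible of it) and "position" ([column, row] in pixels, amid what is visible of it).
- bot.landmark_of(camera, target): "position" ([column, row] in pixels: a listed point, or the origin of a listed thing).
The state is a dict: "clock": time; "joints": joint angles; "qd": joint speeds; "tau": joint torques, N m; "tcp_pos": TCP position; "orientation": TCP orientation; "ft_force": force on the tool from outside, world axes, zero at the start; "moment": the same for the moment, N m; "width": opening from 0.0 (shut) to 1.0 (fully open).
Only numpy, scipy, OpenCV 4.12 (cv2) and the standard library are available. Lean on these libraries where they do the work, as an engineer would, in place of code of your own. Each camera call takes 0.05 s, during which the arm holds its last target.

TASK

Clear the way for the jar carriage: take the wing nut (already unscrewed, it lifts straight off), then the brass spacer, then the yellow stop bar off the stud, one after the other, and put each into the blue tray. Then pull the carriage's black spring knob out, slide the carriage one notch towards the bare stud and let the knob go fully home in that notch. Do not knock the orange-capped jar, the amber bottle or the red clamp block about, and let go of everything at the end.

Things in the scene. Friction and masses are not known exactly. Their poses are not given: they have to be found in the camera images.
- rail: Aluminium base plate of the indexing slide, 150 (x) x 330 (y) x 15 mm, fixed on the bench; origin at the centre of its underside, its y axis is the slide direction, its -x side is the front (knob side), which faces away from the robot (yaw near 180 degrees). Position and yaw vary.
- carriage (a joint): Slide of the jar carriage along the rail's +y, in m. About 0 at the start (middle notch); notches at -0.040, 0 and +0.040; travel stops at +-0.046. Friction about 1.5 N. The knob's pin locks it (1.5 mm play) until the knob is pulled at least 9 mm; let go between notches, the pin rides on the index bar and snaps in at the next notch.
- carriage_mid (a point): Point inside the aluminium carriage block, 30 mm in front of the rail's centre line, 46 mm above the bench; axes as the rail's. The block reaches 50 mm either way along y, 5 mm to the front, 95 mm to the rear, from 30 to 62 mm above the bench.
- cover (a point): Centre of the upper face of the red cover plate on the carriage, 162 mm above the bench: plate 136 (x) x 84 (y) x 10 mm, overhanging the foot of the knob at the front. It sits on a clear jar 80 mm wide (fixed to the carriage, axis 26 mm behind this point); a white pump head stands on it up to 192 mm above the bench.
- plunger (a joint): How far the spring knob is pulled out, in m: 0 = home (pin in a notch), 0.014 = fully out. Spring pull about 6.5 N at home to 11 N fully out; it returns by itself when released between or at notches, about 8 mm out while riding between notches.
- knob (a point): Centre, half-way along, of the black cylindrical pull knob with a red band, 32 mm diameter, 52 mm long, at the front of the carriage. Its z axis is the knob's axis and points outward, the pull direction: it leans 25 degrees from vertical toward the rail's -x, away from the robot. Its y axis is the slide direction. It moves with the carriage.
- stud_foot (a point): Foot of the upright steel stud, 12 mm diameter, 46 mm above the bench, in the middle of the upper face (45 mm above the bench) of a grey fixed block 20 (x) x 60 (y) x 30 mm that stands on the rail, 120 mm along y (one end or the other, varies) and 30 mm to the front of the rail's middle. The stud's top is 103 mm above the bench. Axes as the rail's.
- nut_mid (a point): Centre, half-way up, of the loose black wing nut on top of the stack: hub 30 mm diameter and 28 mm high, bore 17 mm, two wings 10 mm thick along its y axis, 72 mm over both. Its underside is 91 mm above the bench at the start, yaw varies. About 0.08 kg. Not threaded on: lifts straight up.
- spacer_mid (a point): Centre, half-way up, of the loose brass spacer tube, 36 mm outer diameter, bore 17 mm, 24 mm high, under the nut; underside at 67 mm at the start. About 0.1 kg.
- bar_mid (a point): Centre, half-way up, of the loose yellow stop bar, 36 (x) x 116 (y) x 22 mm, with a 17 mm through hole at its middle for the stud; underside at 45 mm above the bench at the start, resting on the block, which is 8 mm narrower on each side. About 0.22 kg. Its end blocks the carriage 12 mm along.
- tray: Blue open tray, 200 (x) x 150 (y) x 30 mm high, wall and floor 4 to 5 mm thick, fixed on the bench to the left or right of the slide (varies); origin at the centre of its underside.
- post: Bystander, fixed: a slim post with a blue sensor head 30 mm wide, 145 mm above the bench, at the rail's other end from the stud; origin 15 mm above the bench at its foot.
- flask_mid (a point): Centre of a loose clear jar with orange cap, 72 mm diameter, 130 mm tall, standing on the side opposite the tray; leave alone.
- bottle_mid (a point): Centre of a loose amber bottle, with white cap, 60 mm diameter, 110 mm tall, between robot and slide, to one side; leave alone.
- clamp_mid (a point): Middle of a loose red clamp block, 35 x 90 x 22 mm with a steel stub on it up to 36 mm above the bench, lying between robot and slide, to the other side; origin 11 mm above the bench; leave alone.

How it is judged:
On the way, in this order (a step that is already met when the one before it is completed fails the run):
1. the wing nut is in the tray while spacer and bar are still on the stud (x of nut_mid in the frame of tray between -0.096 and 0.096 m and y of nut_mid in the frame of tray between -0.071 and 0.071 m and z of nut_mid in the frame of tray below 0.05 m and distance between spacer_mid and stud_foot below 0.045 m and distance between bar_mid and stud_foot below 0.02 m and value of joint carriage between -0.005 and 0.005 m), for 0.1 s.
2. the spacer is in the tray while the bar is still on the stud (x of spacer_mid in the frame of tray between -0.096 and 0.096 m and y of spacer_mid in the frame of tray between -0.071 and 0.071 m and z of spacer_mid in the frame of tray below 0.05 m and distance between bar_mid and stud_foot below 0.02 m and value of joint carriage between -0.005 and 0.005 m), for 0.1 s.
3. the stop bar is in the tray, the carriage still in its first notch with the knob home (x of bar_mid in the frame of tray between -0.096 and 0.096 m and y of bar_mid in the frame of tray between -0.071 and 0.071 m and z of bar_mid in the frame of tray below 0.05 m and value of joint carriage between -0.005 and 0.005 m and value of joint plunger below 0.002 m), for 0.1 s.
4. the knob is pulled out with the carriage still at its first notch (value of joint plunger above 0.0075 m and value of joint carriage between -0.005 and 0.005 m).
5. the carriage is one notch nearer the stud and the knob has gone home (distance between carriage_mid and stud_foot between 0.0765 and 0.0835 m and value of joint plunger below 0.002 m), for 0.2 s.
At the end, for the whole second after the job is handed in: Wing nut, spacer and bar all lie in the tray (their centres inside its walls and less than 50 mm above its underside); the carriage is at rest in the next notch towards the stud (within 3.5 mm of 80 mm between carriage middle and stud) with the knob home (within 2 mm) (all of step 5 and x of nut_mid in the frame of tray between -0.096 and 0.096 m and y of nut_mid in the frame of tray between -0.071 and 0.071 m and z of each of nut_mid, spacer_mid, bar_mid in the frame of tray below 0.05 m and x of spacer_mid in the frame of tray between -0.096 and 0.096 m and y of spacer_mid in the frame of tray between -0.071 and 0.071 m and x of bar_mid in the frame of tray between -0.096 and 0.096 m and y of bar_mid in the frame of tray between -0.071 and 0.071 m and velocity of joint carriage between -0.005 and 0.005 m/s); the robot touches nothing.
It fails at once if the loose orange-capped jar is pushed more than 30 mm or tipped (distance of flask_mid from where it was at the start of the episode above 0.03 m or angle between flask_mid's own z axis and vertical above 0.35 rad).
It fails at once if the amber bottle is pushed more than 30 mm or tipped (distance of bottle_mid from where it was at the start of the episode above 0.03 m or angle between bottle_mid's own z axis and vertical above 0.35 rad).
It fails at once if the red clamp block is pushed more than 30 mm or tipped (distance of clamp_mid from where it was at the start of the episode above 0.03 m or angle between clamp_mid's own z axis and vertical above 0.35 rad).
It also fails if it takes over 69 s, if anything falls off the work surface, if the arm or the gripper's body presses on something with over 40 N, if the wrist force passes 120 N, or if a joint passes its speed limit or range.

## Working session

There is one attempt and no reset: what is moved stays moved. The work goes in short steps, Python scripts to look and compute and a tool call to move; the robot and the scene stay as the last step left them, time stands still between calls to the robot, and variables do not carry over. Pictures are saved under pics/ and viewed, and the job is handed in when it is done.

Besides the shell and the picture viewer there is one more tool, called after ">>>" as a command line: name --argument value ..., lists and objects as JSON in quotes. step_arm: Moves the arm, as the interface text tells. Its arguments: {"type":"object","properties":{"commands":{"type":"array","items":{"type":"object","properties":{"hand":{"type":"number"},"dx":{"type":"number"},"dy":{"type":"number"},"dz":{"type":"number"},"ax":{"type":"number"},"ay":{"type":"number"},"az":{"type":"number"}}}}},"required":["commands"]}

```bash
ls; mkdir -p pics; cat > h.py <<'E'
import numpy as np, cv2
from scipy.spatial.transform import Rotation as R
from plant import bot
def cal(n):
    c=bot.get_calibration(n)
    f=240/np.tan(np.radians(c['vertical_fov'])/2)
    return c,f
def pose(s=None):
    s=s or bot.read_state()
    T=np.eye(4);T[:3,:3]=R.from_rotvec(s['orientation']).as_matrix();T[:3,3]=s['tcp_pos'];return T
def wfc(n):
    c,f=cal(n)
    if 'world_from_camera' in c: return np.array(c['world_from_camera'])
    return pose()@np.array(c['tool_from_camera'])
def ray(n,px,W=None):
    c,f=cal(n); W=wfc(n) if W is None else W
    d=np.array([(px[0]-c['cx'])/f,-(px[1]-c['cy'])/f,-1.0])
    return W[:3,3],W[:3,:3]@d
def atz(n,px,z,W=None):
    o,d=ray(n,px,W); return o+d*(z-o[2])/d[2]
def atd(n,px,dep,W=None):
    o,d=ray(n,px,W); return o+d*dep
def cloud(n,dep,W=None):
    c,f=cal(n);W=wfc(n) if W is None else W
    v,u=np.mgrid[0:480,0:640]
    P=np.stack([(u-c['cx'])/f*dep,-(v-c['cy'])/f*dep,-dep],-1)
    return P@W[:3,:3].T+W[:3,3]
def save(p,name): cv2.imwrite('pics/'+name,p[:,:,::-1])
E
python3 - <<'E'
from h import *
for n in ['scene','top']:
    p,d=bot.read_camera(n); save(p,n+'0.png'); np.save(n+'0.npy',d); c=bot.get_calibration(n); print(c)
    for t in ['rail','carriage_mid','cover','knob','stud_foot','nut_mid','spacer_mid','bar_mid','tray','post','flask_mid','bottle_mid','clamp_mid']:
        print(n,t,[(np.round(r['position'],1).tolist(),round(r['conf'],2)) for r in bot.landmark_of(n,t)[:2]])
print(bot.get_calibration('wrist'));print(bot.read_state())
E
```

```text
pics
{'vertical_fov': 44.325631751782076, 'cx': 319.6051085689271, 'cy': 237.3715278027839, 'world_from_camera': array([[ 0.22015718, -0.68062852,  0.69876722,  1.31230206],
       [ 0.97544777,  0.15779581, -0.15362985, -0.17943545],
       [-0.00569768,  0.71543364,  0.69865746,  0.89683872],
       [ 0.        ,  0.        ,  0.        ,  1.        ]])}
scene rail [([345.0, 290.8], 0.92)]
scene carriage_mid [([345.0, 287.6], 0.75), ([347.6, 228.7], 0.6)]
scene cover [([347.7, 230.2], 0.68)]
scene knob [([350.8, 290.3], 0.69)]
scene stud_foot [([406.1, 283.5], 0.62)]
scene nut_mid [([410.0, 260.5], 0.69)]
scene spacer_mid [([410.2, 272.3], 0.76)]
scene bar_mid [([409.2, 282.5], 0.97)]
scene tray [([157.0, 283.1], 0.87)]
scene post [([280.8, 300.3], 0.79), ([409.5, 284.3], 0.51)]
scene flask_mid [([486.1, 223.0], 0.83), ([380.3, 218.0], 0.27)]
scene bottle_mid [([235.2, 219.1], 0.82)]
scene clamp_mid [([376.6, 220.5], 0.64), ([409.4, 283.8], 0.59)]
{'vertical_fov': 57.540343826398995, 'cx': 316.5530196157211, 'cy': 241.4945818113791, 'world_from_camera': array([[ 0.02653347,  0.9897
[... 1158 characters left out ...]
00000000e+00]])}
{'clock': 1.4, 'joints': array([-1.1028983 ,  0.32102308, -0.07008061,  1.4504852 ,  0.02259935,
        1.37083744, -0.05690233]), 'qd': array([ 7.68058250e-04, -8.81216275e-04, -7.36772488e-04, -7.00720205e-05,
        1.10473523e-03,  3.26030994e-04,  7.52226745e-04]), 'tau': array([ 2.06186940e-05, -4.91098773e+01, -4.03099833e-01, -3.12769139e+01,
       -6.37061731e-02,  3.37711000e-02,  2.51913536e-05]), 'tcp_pos': array([0.2849767 , 0.58420584, 0.40477882]), 'orientation': array([7.06714093e-01, 3.06101321e+00, 3.49439707e-05]), 'ft_force': array([0.6228807 , 0.03429661, 0.0820826 ]), 'moment': array([0.03094697, 0.0224396 , 0.01510369]), 'width': 0.9992549535994832}
```

View pics/scene0.png

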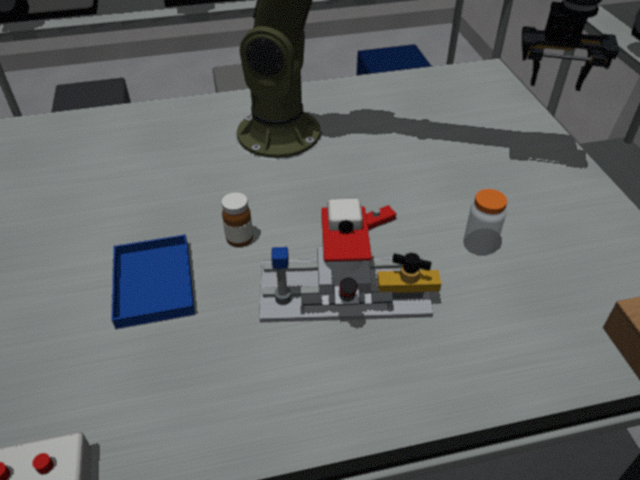

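View pics/top0.png

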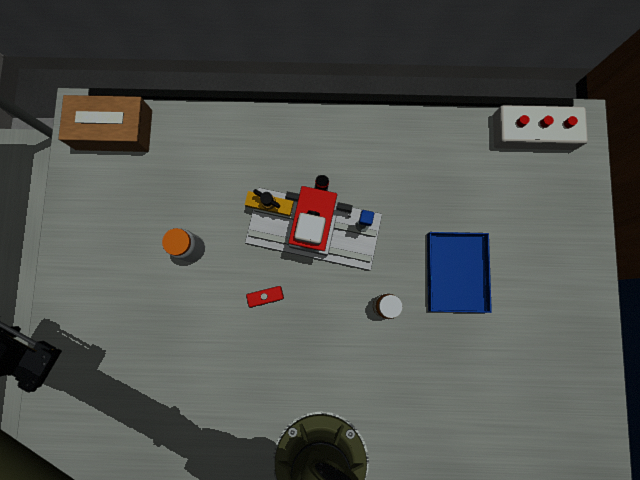

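```bash
python3 - <<'E'
from h import *
T={'tray':([157,283.1],[457,270.9],0.0),'knob':([350.8,290.3],[319.8,188.5],.12),'nut':([410,260.5],[268.1,200],.105),'spacer':([410.2,272.3],[267.4,200.9],.079),'bar':([409.2,282.5],[270,204.8],.056),'stud':([406.1,283.5],[318,214],.046),'rail':([345,290.8],[314.4,231.6],0),'cover':([347.7,230.2],[311.5,216.7],.162),'post':([280.8,300.3],[362,225],.015),'bottle':([235.2,219.1],[387.5,306.3],.055),'clamp':([376.6,220.5],[263.4,295.3],.011),'flask':([486,223],[0,0],.065)}
for k,(a,b,z) in T.items(): print(k,atz('scene',a,z).round(4),atz('top',b,z).round(4))
for n in ['scene','top']:
    d=np.load(n+'0.npy');C=cloud(n,d)
    # cloud checks
    m=(d>0)
    x=C[m]
    p=cv2.imread(f'pics/{n}0.png')
    hsv=cv2.cvtColor(p,cv2.COLOR_BGR2HSV)
    def sel(lo,hi,zlo,zhi):
        mm=cv2.inRange(hsv,lo,hi)>0
        return C[mm&m&(C[...,2]>zlo)&(C[...,2]<zhi)]
    for nm,q in [('yellow',sel((20,100,80),(35,255,255),.05,.085)),('blue',sel((100,100,60),(130,255,255),-.01,.045)),('red top',sel((0,120,60),(8,255,255),.155,.17))]:
        if len(q)<10: print(n,nm,len(q));continue
        r=cv2.minAreaRect((q[:,:2]*1000).astype(np.float32)); print(n,nm,len(q),r,np.median(q[:,2]))
E
```

```text
tray [ 0.4702 -0.3317 -0.    ] [ 0.4707 -0.3383  0.    ]
knob [0.6752 0.0151 0.12  ] [0.6473 0.0184 0.12  ]
nut [0.6177 0.1439 0.105 ] [0.6201 0.1413 0.105 ]
spacer [0.6238 0.1449 0.079 ] [0.624  0.1463 0.079 ]
bar [0.6288 0.1437 0.056 ] [0.6195 0.1423 0.056 ]
stud [0.6218 0.1409 0.046 ] [0.6011 0.0218 0.046 ]
rail [0.5754 0.0335 0.    ] [0.5637 0.0304 0.    ]
cover [0.5707 0.0357 0.162 ] [0.5707 0.035  0.162 ]
post [ 0.5831 -0.0969  0.015 ] [ 0.5815 -0.0919  0.015 ]
bottle [ 0.3761 -0.156   0.055 ] [ 0.3762 -0.1521  0.055 ]
clamp [0.4027 0.1501 0.011 ] [0.3953 0.1548 0.011 ]
flask [0.5165 0.348  0.065 ] [1.1587 0.8864 0.065 ]
scene yellow 682 ((624.3909912109375, 143.10276794433594), (116.0717544555664, 41.35463333129883), 78.5410385131836) 0.06661556731488882
scene blue 5167 ((470.43829345703125, -338.1009521484375), (205.4606170654297, 149.2638702392578), 0.36633938550949097) 0.0035859274713012645
scene red top 1567 ((573.55126953125, 30.25831413269043), (82.92870330810547, 137.04034423828125), 78.76153564453125) 0.16147191477146638
top yellow 356 ((623.4371337890625, 145.3471221923828), (115.9237060546875, 36.17754364013672), 78.70455932617188) 0.06599861033607202
top blue 4145 ((470.17791748046875, -342.9110107421875), (204.4442901611328, 162.98707580566406), 0.3207547962665558) 0.002833309699244335
top red top 1363 ((569.3857421875, 32.823875427246094), (84.00679779052734, 135.64015197753906), 79.19122314453125) 0.1606335073565892
```

The pictures show the tray right at scene px (155,280). The stud stack is on the left at (410,270), with the knob at (349,290), jar at (487,220), bottle at (237,220) and clamp at (380,217). The two cameras agree to within a few mm. Next I'll move the wrist over the stud.

```bash
cat >> h.py <<'E'
G=0.164
def down(yaw_deg):
    "tool down, tool y at world angle yaw"
    a=np.radians(yaw_deg);y=np.array([np.cos(a),np.sin(a),0]);z=np.array([0,0,-1.]);x=np.cross(y,z)
    return np.stack([x,y,z],1)
def plan(grasp,Rt,n,T0=None,hand=None):
    "rows moving grasp point to grasp with orientation Rt, straight TCP line; prints rows"
    T=pose() if T0 is None else T0.copy()
    g=np.array(grasp,float); tgt=g-Rt[:,2]*G
    R0=T[:3,:3].copy();p0=T[:3,3].copy()
    rv=R.from_matrix(R0.T@Rt).as_rotvec()
    out=[]
    for i in range(1,n+1):
        Pd=p0+(tgt-p0)*i/n; Rd=R0@R.from_rotvec(rv*i/n).as_matrix()
        d=np.round(T[:3,:3].T@(Pd-T[:3,3])*1000,0 if i<n else 1)
        a=np.round(np.degrees(R.from_matrix(T[:3,:3].T@Rd).as_rotvec()),1)
        r={}
        for k,v in zip(['dx','dy','dz','ax','ay','az'],list(d)+list(a)):
            if v!=0: r[k]=float(v)
        if hand is not None: r['hand']=hand
        out.append(r)
        T[:3,3]+=T[:3,:3]@d/1000; T[:3,:3]=T[:3,:3]@R.from_rotvec(np.radians(a)).as_matrix()
    for r in out: print(r)
    print('max mm/row',np.linalg.norm(tgt-p0)/n*1000,'deg/row',np.degrees(np.linalg.norm(rv))/n)
    return T
E
python3 - <<'E'
from h import *
plan([.6225,.144,.25],down(-31),12,hand=60)
E
```

```text
{'dx': -41.0, 'dy': -21.0, 'dz': -1.0, 'az': 7.9, 'hand': 60}
{'dx': -44.0, 'dy': -14.0, 'dz': -1.0, 'az': 7.9, 'hand': 60}
{'dx': -46.0, 'dy': -9.0, 'az': 7.9, 'hand': 60}
{'dx': -46.0, 'dy': -2.0, 'dz': -1.0, 'az': 8.0, 'hand': 60}
{'dx': -46.0, 'dy': 4.0, 'dz': -1.0, 'az': 7.9, 'hand': 60}
{'dx': -45.0, 'dy': 10.0, 'dz': -1.0, 'az': 7.9, 'hand': 60}
{'dx': -43.0, 'dy': 17.0, 'az': 7.9, 'hand': 60}
{'dx': -40.0, 'dy': 22.0, 'dz': -1.0, 'az': 7.9, 'hand': 60}
{'dx': -37.0, 'dy': 28.0, 'dz': -1.0, 'az': 7.9, 'hand': 60}
{'dx': -33.0, 'dy': 32.0, 'dz': -1.0, 'az': 8.0, 'hand': 60}
{'dx': -28.0, 'dy': 37.0, 'az': 7.9, 'hand': 60}
{'dx': -23.0, 'dy': 40.6, 'dz': -1.2, 'az': 7.9, 'hand': 60}
max mm/row 46.232218024267006 deg/row 7.916597035272013
```

>>> step_arm --commands '[{"dx": -41, "dy": -21, "dz": -1, "az": 7.9, "hand": 60}, {"dx": -44, "dy": -14, "dz": -1, "az": 7.9, "hand": 60}, {"dx": -46, "dy": -9, "az": 7.9, "hand": 60}, {"dx": -46, "dy": -2, "dz": -1, "az": 8, "hand": 60}, {"dx": -46, "dy": 4, "dz": -1, "az": 7.9, "hand": 60}, {"dx": -45, "dy": 10, "dz": -1, "az": 7.9, "hand": 60}, {"dx": -43, "dy": 17, "az": 7.9, "hand": 60}, {"dx": -40, "dy": 22, "dz": -1, "az": 7.9, "hand": 60}]'

```text
validation failed for argument at $.co...
```

>>> step_arm --commands '[{"dx": -37, "dy": 28, "dz": -1, "az": 7.9, "hand": 60}, {"dx": -33, "dy": 32, "dz": -1, "az": 8, "hand": 60}, {"dx": -28, "dy": 37, "az": 7.9, "hand": 60}, {"dx": -23, "dy": 41, "dz": -1, "az": 7.9, "hand": 60}, {"hand": 60}, {"hand": 60}]'

```text
validation failed for argument at $.co...
```

```bash
python3 - <<'E'
from h import *
s=bot.read_state();print(s['clock'],s['tcp_pos'],pose()[:3,:2].round(3).tolist(),s['joints'].round(3))
W=wfc('wrist');np.save('W1.npy',W)
p,d=bot.read_camera('wrist');save(p,'w1.png');np.save('w1.npy',d)
for t,z in [('nut_mid',.105),('spacer_mid',.079),('bar_mid',.056),('stud_foot',.046),('knob',.1),('cover',.162)]:
    print(t,[(np.round(r['position'],1).tolist(),round(r['conf'],2),atz('wrist',r['position'],z,W).round(4).tolist()) for r in bot.landmark_of('wrist',t)[:2]])
C=cloud('wrist',d,W)
hsv=cv2.cvtColor(p,cv2.COLOR_RGB2HSV)
mm=(cv2.inRange(hsv,(20,100,80),(35,255,255))>0)&(C[...,2]>.055)&(C[...,2]<.08)
print('yellow',cv2.minAreaRect((C[mm][:,:2]*1000).astype(np.float32)),np.median(C[mm][:,2]))
mm=(hsv[...,2]<90)&(C[...,2]>.095)&(C[...,2]<.135)&(np.hypot(C[...,0]-.6225,C[...,1]-.144)<.06)
q=(C[mm][:,:2]*1000).astype(np.float32);print('nut',len(q),cv2.minAreaRect(q),np.percentile(C[mm][:,2],[5,50,95]),q.mean(0))
E
```

```text
1.4 [0.2849767  0.58420584 0.40477882] [[-0.899, 0.438], [0.438, 0.899], [-0.0, 0.0]] [-1.103  0.321 -0.07   1.45   0.023  1.371 -0.057]
nut_mid []
spacer_mid []
bar_mid []
stud_foot []
knob []
cover []
yellow ((0.0, 0.0), (0.0, 0.0), 0.0) nan
  return _methods._mean(a, axis=axis, dtype=dtype,
  ret = ret.dtype.type(ret / rcount)
Traceback (most recent call last):
IndexError: index -1 is out of bounds for axis 0 with size 0
```

View pics/w1.png

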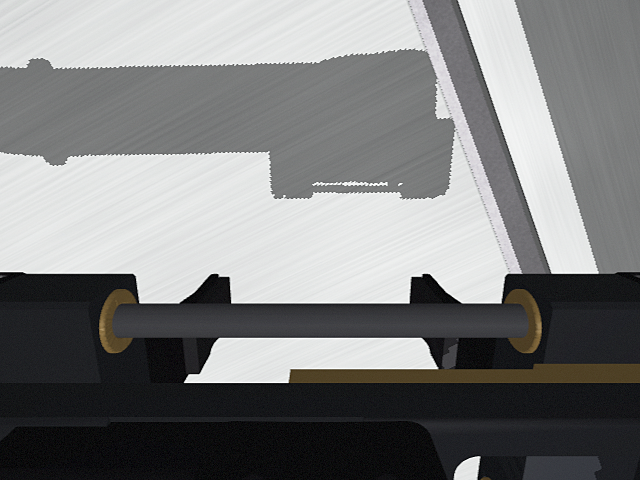

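The move was refused, so the arm is still at its start pose. I'll test the row format with a single row.

>>> step_arm --commands '[{"dx": -41, "dy": -21, "dz": -1, "ax": 0, "ay": 0, "az": 8, "hand": 60}]'

```text
clock: 1.88
tcp_pos: [0.3093, 0.5497, 0.4052]
orientation: [-0.912, -3.004, -0.001]
ft_force: [1.1, 1.2, 0.0]
width: 0.948
```

```bash
sed -i 's/            if v!=0: r\[k\]=float(v)/            r[k]=float(v)/; s/0 if i<n else 1)/0)/; s/as_rotvec()),1)/as_rotvec()),0)/; s/    for r in out: print(r)/    import json\n    for j in range(0,len(out),8): print(json.dumps(out[j:j+8]).replace(".0,",",").replace(".0}","}").replace("-0,","0,"))/' h.py
python3 - <<'E'
from h import *
plan([.6225,.144,.25],down(-31),11,hand=60)
E
```

```text
[{"dx": -44, "dy": -15, "dz": -1, "ax": 0, "ay": 0, "az": 8, "hand": 60}, {"dx": -46, "dy": -8, "dz": -1, "ax": 0, "ay": 0, "az": 8, "hand": 60}, {"dx": -47, "dy": -2, "dz": -1, "ax": 0, "ay": 0, "az": 8, "hand": 60}, {"dx": -46, "dy": 4, "dz": -1, "ax": 0, "ay": 0, "az": 8, "hand": 60}, {"dx": -45, "dy": 11, "dz": -1, "ax": 0, "ay": 0, "az": 8, "hand": 60}, {"dx": -44, "dy": 17, "dz": -1, "ax": 0, "ay": 0, "az": 8, "hand": 60}, {"dx": -40, "dy": 23, "dz": 0, "ax": 0, "ay": 0, "az": 8, "hand": 60}, {"dx": -37, "dy": 28, "dz": -1, "ax": 0, "ay": 0, "az": 7, "hand": 60}]
[{"dx": -34, "dy": 33, "dz": -1, "ax": 0, "ay": 0, "az": 8, "hand": 60}, {"dx": -28, "dy": 37, "dz": -1, "ax": 0, "ay": 0, "az": 8, "hand": 60}, {"dx": -23, "dy": 40, "dz": -1, "ax": 0, "ay": 0, "az": 8, "hand": 60}]
max mm/row 46.60044255265994 deg/row 7.930268812673166
```

>>> step_arm --commands '[{"dx": -44, "dy": -15, "dz": -1, "ax": 0, "ay": 0, "az": 8, "hand": 60}, {"dx": -46, "dy": -8, "dz": -1, "ax": 0, "ay": 0, "az": 8, "hand": 60}, {"dx": -47, "dy": -2, "dz": -1, "ax": 0, "ay": 0, "az": 8, "hand": 60}, {"dx": -46, "dy": 4, "dz": -1, "ax": 0, "ay": 0, "az": 8, "hand": 60}, {"dx": -45, "dy": 11, "dz": -1, "ax": 0, "ay": 0, "az": 8, "hand": 60}, {"dx": -44, "dy": 17, "dz": -1, "ax": 0, "ay": 0, "az": 8, "hand": 60}, {"dx": -40, "dy": 23, "dz": 0, "ax": 0, "ay": 0, "az": 8, "hand": 60}, {"dx": -37, "dy": 28, "dz": -1, "ax": 0, "ay": 0, "az": 7, "hand": 60}]'

```text
clock: 2.88
tcp_pos: [0.5398, 0.2505, 0.413]
orientation: [-2.357, -2.077, -0.001]
ft_force: [0.5, 0.2, 0.1]
width: 0.69
```

>>> step_arm --commands '[{"dx": -34, "dy": 33, "dz": -1, "ax": 0, "ay": 0, "az": 8, "hand": 60}, {"dx": -28, "dy": 37, "dz": -1, "ax": 0, "ay": 0, "az": 8, "hand": 60}, {"dx": -23, "dy": 40, "dz": -1, "ax": 0, "ay": 0, "az": 8, "hand": 60}, {"dx": 0, "dy": 0, "dz": 0, "ax": 0, "ay": 0, "az": 0, "hand": 60}, {"dx": 0, "dy": 0, "dz": 0, "ax": 0, "ay": 0, "az": 0, "hand": 60}]'

```text
clock: 3.5
tcp_pos: [0.6239, 0.1412, 0.4156]
orientation: [-2.733, -1.548, 0.0]
ft_force: [0.1, -0.2, 0.0]
width: 0.69
```

```bash
cat > look.py <<'E'
from h import *
import sys
n=sys.argv[1]
s=bot.read_state();print(s['clock'],s['tcp_pos'].round(4),'yaw',np.degrees(np.arctan2(pose()[1,1],pose()[0,1])),s['joints'].round(3))
W=wfc('wrist');np.save(f'W{n}.npy',W)
p,d=bot.read_camera('wrist');save(p,f'w{n}.png');np.save(f'w{n}.npy',d)
for t,z in [('nut_mid',.105),('spacer_mid',.079),('bar_mid',.056),('knob',.1)]:
    print(t,[(np.round(r['position'],1).tolist(),round(r['conf'],2),atz('wrist',r['position'],z,W).round(4).tolist()) for r in bot.landmark_of('wrist',t)[:2]])
C=cloud('wrist',d,W)
hsv=cv2.cvtColor(p,cv2.COLOR_RGB2HSV)
mm=(cv2.inRange(hsv,(20,100,80),(35,255,255))>0)&(C[...,2]>.055)&(C[...,2]<.08)
if mm.sum()>50:print('yellow',cv2.minAreaRect((C[mm][:,:2]*1000).astype(np.float32)),np.median(C[mm][:,2]))
mm=(hsv[...,2]<90)&(C[...,2]>.095)&(C[...,2]<.135)&(np.hypot(C[...,0]-.6225,C[...,1]-.144)<.06)
q=(C[mm][:,:2]*1000).astype(np.float32)
if len(q)>50: print('nut',len(q),cv2.minAreaRect(q),np.percentile(C[mm][:,2],[5,50,95]),q.mean(0))
E
python3 look.py 2
```

```text
3.5 [0.6239 0.1412 0.4156] yaw -30.938661313056024 [-0.6    0.306  0.425  1.478 -0.127  1.385 -0.709]
nut_mid [([319.5, 233.9], 0.58, [0.6233, 0.1429, 0.105])]
spacer_mid [([319.7, 224.9], 0.49, [0.6245, 0.1447, 0.079])]
bar_mid [([317.9, 218.6], 0.81, [0.6237, 0.1468, 0.056])]
knob []
yellow ((623.1498413085938, 145.28009033203125), (116.59183502197266, 35.7454719543457), 78.62017059326172) 0.06652610538648684
nut 1724 ((623.7548828125, 146.25469970703125), (68.3180160522461, 28.665449142456055), 76.70326232910156) [0.1137855  0.11846132 0.11969302] [624.5958 147.4318]
```

View pics/w2.png

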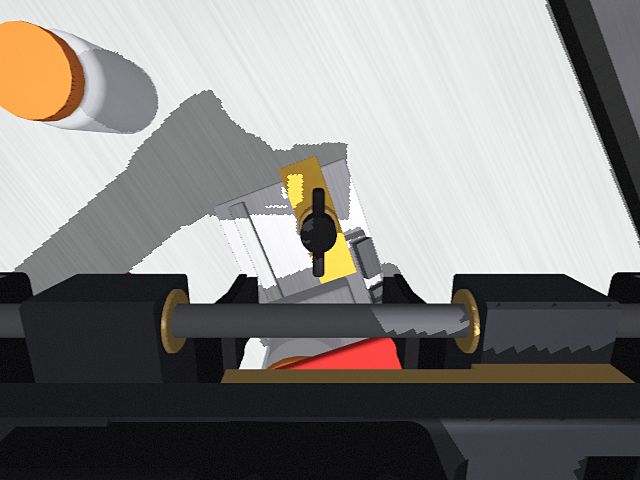

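The nut is at px (319,232). Its wings run along the image column (tool x), so the jaws are already square to the hub. Descending now.

```bash
python3 - <<'E'
from h import *
plan([.6233,.1447,.111],down(-31),4,hand=60)
E
```

```text
[{"dx": 1, "dy": 0, "dz": 35, "ax": 0, "ay": 0, "az": 0, "hand": 60}, {"dx": 0, "dy": -1, "dz": 35, "ax": 0, "ay": 0, "az": 0, "hand": 60}, {"dx": 1, "dy": 0, "dz": 36, "ax": 0, "ay": 0, "az": 0, "hand": 60}, {"dx": 0, "dy": -1, "dz": 35, "ax": 0, "ay": 0, "az": 0, "hand": 60}]
max mm/row 35.21930943167867 deg/row 0.03688051671998861
```

>>> step_arm --commands '[{"dx": 2, "dy": -1, "dz": 45, "ax": 0, "ay": 0, "az": 0, "hand": 60}, {"dx": 1, "dy": -1, "dz": 45, "ax": 0, "ay": 0, "az": 0, "hand": 60}, {"dx": 0, "dy": 0, "dz": 31, "ax": 0, "ay": 0, "az": 0, "hand": 60}, {"dx": 0, "dy": 0, "dz": 20, "ax": 0, "ay": 0, "az": 0, "hand": 60}, {"dx": 0, "dy": 0, "dz": 0, "ax": 0, "ay": 0, "az": 0, "hand": 60}, {"dx": 0, "dy": 0, "dz": 0, "ax": 0, "ay": 0, "az": 0, "hand": 10}, {"dx": 0, "dy": 0, "dz": 0, "ax": 0, "ay": 0, "az": 0, "hand": 10}, {"dx": 0, "dy": 0, "dz": 0, "ax": 0, "ay": 0, "az": 0, "hand": 10}]'

```text
clock: 4.75
tcp_pos: [0.6243, 0.1442, 0.2759]
orientation: [2.734, 1.547, 0.003]
ft_force: [0.9, -0.7, 0.0]
width: 0.436
```

>>> step_arm --commands '[{"dx": 0, "dy": 0, "dz": 0, "ax": 0, "ay": 0, "az": 0, "hand": 10}, {"dx": 0, "dy": 0, "dz": 0, "ax": 0, "ay": 0, "az": 0, "hand": 10}, {"dx": 0, "dy": 0, "dz": -20, "ax": 0, "ay": 0, "az": 0, "hand": 10}]'

```text
clock: 5.12
tcp_pos: [0.6231, 0.1441, 0.2936]
orientation: [-2.734, -1.547, 0.006]
ft_force: [0.5, 0.1, -1.4]
width: 0.328
```

The nut is held at 28.5 mm opening. I'll lift it clear of the pump and carry it to the tray, laying out the three parts with the jaws along world x.

```bash
python3 - <<'E'
from h import *
T=plan([.6233,.1447,.255],down(-31),2,hand=10)
T=plan([.52,-.365,.255],down(0),11,T0=T,hand=10)
E
```

```text
[{"dx": 0, "dy": 0, "dz": -63, "ax": 0, "ay": 0, "az": 0, "hand": 10}, {"dx": 0, "dy": 0, "dz": -62, "ax": 0, "ay": 0, "az": 0, "hand": 10}]
max mm/row 62.70736458076172 deg/row 0.11632321253930125
[{"dx": -45, "dy": 16, "dz": 0, "ax": 0, "ay": 0, "az": -3, "hand": 10}, {"dx": -45, "dy": 13, "dz": 0, "ax": 0, "ay": 0, "az": -3, "hand": 10}, {"dx": -46, "dy": 11, "dz": 0, "ax": 0, "ay": 0, "az": -2, "hand": 10}, {"dx": -46, "dy": 10, "dz": 0, "ax": 0, "ay": 0, "az": -3, "hand": 10}, {"dx": -47, "dy": 7, "dz": 0, "ax": 0, "ay": 0, "az": -3, "hand": 10}, {"dx": -47, "dy": 4, "dz": 0, "ax": 0, "ay": 0, "az": -3, "hand": 10}, {"dx": -47, "dy": 2, "dz": 0, "ax": 0, "ay": 0, "az": -3, "hand": 10}, {"dx": -47, "dy": 0, "dz": 0, "ax": 0, "ay": 0, "az": -3, "hand": 10}]
[{"dx": -47, "dy": -3, "dz": 1, "ax": 0, "ay": 0, "az": -2, "hand": 10}, {"dx": -47, "dy": -5, "dz": 0, "ax": 0, "ay": 0, "az": -3, "hand": 10}, {"dx": -47, "dy": -7, "dz": 0, "ax": 0, "ay": 0, "az": -3, "hand": 10}]
max mm/row 47.24540880128207 deg/row 2.8180776079579277
```

>>> step_arm --commands '[{"dx": 0, "dy": 0, "dz": -45, "ax": 0, "ay": 0, "az": 0, "hand": 10}, {"dx": 0, "dy": 0, "dz": -45, "ax": 0, "ay": 0, "az": 0, "hand": 10}, {"dx": 0, "dy": 0, "dz": -36, "ax": 0, "ay": 0, "az": 0, "hand": 10}, {"dx": -45, "dy": 16, "dz": 0, "ax": 0, "ay": 0, "az": -3, "hand": 10}, {"dx": -45, "dy": 13, "dz": 0, "ax": 0, "ay": 0, "az": -3, "hand": 10}, {"dx": -46, "dy": 11, "dz": 0, "ax": 0, "ay": 0, "az": -2, "hand": 10}, {"dx": -46, "dy": 10, "dz": 0, "ax": 0, "ay": 0, "az": -3, "hand": 10}, {"dx": -47, "dy": 7, "dz": 0, "ax": 0, "ay": 0, "az": -3, "hand": 10}]'

```text
clock: 6.12
tcp_pos: [0.5765, -0.0893, 0.4221]
orientation: [2.523, 1.87, 0.002]
ft_force: [0.5, -0.2, -0.9]
width: 0.329
```

>>> step_arm --commands '[{"dx": -47, "dy": 4, "dz": 0, "ax": 0, "ay": 0, "az": -3, "hand": 10}, {"dx": -47, "dy": 2, "dz": 0, "ax": 0, "ay": 0, "az": -3, "hand": 10}, {"dx": -47, "dy": 0, "dz": 0, "ax": 0, "ay": 0, "az": -3, "hand": 10}, {"dx": -47, "dy": -3, "dz": 0, "ax": 0, "ay": 0, "az": -2, "hand": 10}, {"dx": -47, "dy": -5, "dz": 0, "ax": 0, "ay": 0, "az": -3, "hand": 10}, {"dx": -47, "dy": -7, "dz": 0, "ax": 0, "ay": 0, "az": -3, "hand": 10}, {"dx": 0, "dy": 0, "dz": 0, "ax": 0, "ay": 0, "az": 0, "hand": 10}]'

```text
clock: 7.0
tcp_pos: [0.5168, -0.3698, 0.4221]
orientation: [2.229, 2.211, -0.004]
ft_force: [-0.2, -0.5, 0.1]
width: 0.327
```

```bash
python3 - <<'E'
from h import *
s=bot.read_state();print(s['clock'],s['tcp_pos'],s['width']*87,s['ft_force'],s['joints'].round(2))
W=wfc('wrist')
p,d=bot.read_camera('wrist');save(p,'w3.png')
C=cloud('wrist',d,W);hsv=cv2.cvtColor(p,cv2.COLOR_RGB2HSV)
b=cv2.inRange(hsv,(100,100,40),(130,255,255))>0
for lo,hi in [(-.01,.012),(.024,.036)]:
    mm=b&(C[...,2]>lo)&(C[...,2]<hi); q=C[mm]
    print(len(q),q.min(0),q.max(0),np.percentile(q,[1,99],axis=0).round(4).tolist())
plan([.52,-.365,.032],down(0),5,hand=10)
E
```

```text
7.0 [ 0.51681795 -0.36984271  0.42206743] 28.48408048329148 [-0.20210432 -0.53876001  0.10574925] [ 0.06  0.32  0.66  1.49 -0.2   1.4   0.72]
23338 [ 0.36975356 -0.40877193 -0.00170665] [ 0.57131902 -0.26418902  0.01199461] [[0.371, -0.4076, 0.0017], [0.5623, -0.2662, 0.0099]]
2918 [ 0.36763781 -0.4118955   0.02403262] [ 0.56742983 -0.2613092   0.03213067] [[0.3683, -0.4111, 0.0243], [0.5667, -0.2619, 0.0312]]
[{"dx": 0, "dy": 0, "dz": 45, "ax": 0, "ay": 0, "az": 0, "hand": 10}, {"dx": 1, "dy": 1, "dz": 45, "ax": 0, "ay": 0, "az": 0, "hand": 10}, {"dx": 0, "dy": 0, "dz": 45, "ax": 0, "ay": 0, "az": 0, "hand": 10}, {"dx": 1, "dy": 0, "dz": 46, "ax": 0, "ay": 0, "az": 0, "hand": 10}, {"dx": 0, "dy": 1, "dz": 45, "ax": 0, "ay": 0, "az": 0, "hand": 10}]
max mm/row 45.151202141777304 deg/row 0.058071249018860724
```

View pics/w3.png

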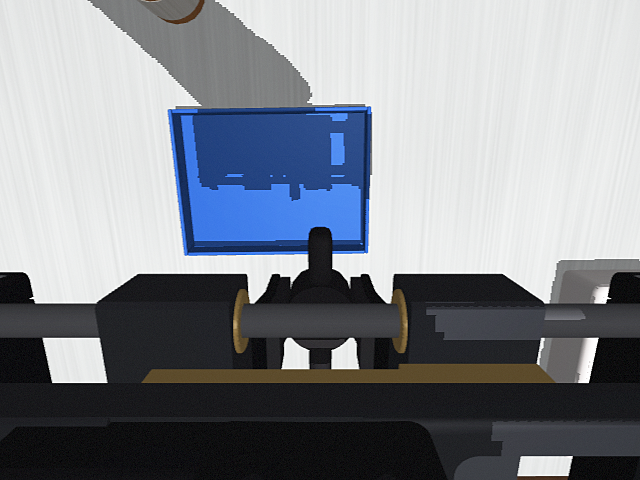

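The nut is held and the tray is at px (170–370, 107–253). Its centre works out at (0.4675, -0.3365). Lowering now.

>>> step_arm --commands '[{"dx": 8, "dy": 0, "dz": 50, "ax": 0, "ay": 0, "az": 0, "hand": 10}, {"dx": 0, "dy": 0, "dz": 60, "ax": 0, "ay": 0, "az": 0, "hand": 10}, {"dx": 0, "dy": 0, "dz": 60, "ax": 0, "ay": 0, "az": 0, "hand": 10}, {"dx": 0, "dy": 0, "dz": 38, "ax": 0, "ay": 0, "az": 0, "hand": 10}, {"dx": 0, "dy": 0, "dz": 20, "ax": 0, "ay": 0, "az": 0, "hand": 10}, {"dx": 0, "dy": 0, "dz": 0, "ax": 0, "ay": 0, "az": 0, "hand": 10}, {"dx": 0, "dy": 0, "dz": 0, "ax": 0, "ay": 0, "az": 0, "hand": 50}, {"dx": 0, "dy": 0, "dz": 0, "ax": 0, "ay": 0, "az": 0, "hand": 50}]'

```text
clock: 8.05
tcp_pos: [0.5208, -0.3574, 0.195]
orientation: [2.219, 2.219, 0.002]
ft_force: [-0.6, 0.8, 0.2]
width: 0.471
```

>>> step_arm --commands '[{"dx": 0, "dy": 0, "dz": 0, "ax": 0, "ay": 0, "az": 0, "hand": 50}, {"dx": 0, "dy": 0, "dz": -40, "ax": 0, "ay": 0, "az": 0, "hand": 50}, {"dx": 0, "dy": 0, "dz": -60, "ax": 0, "ay": 0, "az": 0, "hand": 50}, {"dx": 0, "dy": 0, "dz": -60, "ax": 0, "ay": 0, "az": 0, "hand": 50}, {"dx": 0, "dy": 0, "dz": -60, "ax": 0, "ay": 0, "az": 0, "hand": 60}, {"dx": 0, "dy": 0, "dz": 0, "ax": 0, "ay": 0, "az": 0, "hand": 60}]'

```text
clock: 8.8
tcp_pos: [0.5203, -0.3584, 0.4195]
orientation: [2.214, 2.213, 0.006]
ft_force: [0.7, 0.2, -0.1]
width: 0.675
```

```bash
python3 - <<'E'
from h import *
s=bot.read_state();print(s['clock'],s['tcp_pos'],s['width']*87)
p,d=bot.read_camera('top');save(p[100:360,150:550],'t4.png')
C=cloud('top',d)
print([(r['conf'],C[int(r['position'][1]),int(r['position'][0])]) for r in bot.landmark_of('top','nut_mid')])
plan([.6235,.1448,.255],down(-12),11,hand=60)
E
```

```text
8.8 [ 0.52027867 -0.3583649   0.41945714] 58.7191560219128
[(0.57, array([ 0.50989815, -0.34581201,  0.01883972]))]
[{"dx": 46, "dy": 9, "dz": 0, "ax": 0, "ay": 0, "az": 1, "hand": 60}, {"dx": 45, "dy": 9, "dz": -1, "ax": 0, "ay": 0, "az": 1, "hand": 60}, {"dx": 46, "dy": 8, "dz": 0, "ax": 0, "ay": 0, "az": 1, "hand": 60}, {"dx": 46, "dy": 7, "dz": -1, "ax": 0, "ay": 0, "az": 1, "hand": 60}, {"dx": 47, "dy": 6, "dz": 0, "ax": 0, "ay": 0, "az": 1, "hand": 60}, {"dx": 46, "dy": 6, "dz": -1, "ax": 0, "ay": 0, "az": 2, "hand": 60}, {"dx": 46, "dy": 3, "dz": 0, "ax": 0, "ay": 0, "az": 1, "hand": 60}, {"dx": 47, "dy": 3, "dz": -1, "ax": 0, "ay": 0, "az": 1, "hand": 60}]
[{"dx": 46, "dy": 3, "dz": 0, "ax": 0, "ay": 0, "az": 1, "hand": 60}, {"dx": 47, "dy": 1, "dz": -1, "ax": 0, "ay": 0, "az": 1, "hand": 60}, {"dx": 46, "dy": 0, "dz": 0, "ax": 0, "ay": 0, "az": 1, "hand": 60}]
max mm/row 46.58862561567072 deg/row 1.0901316851666116
```

View pics/t4.png

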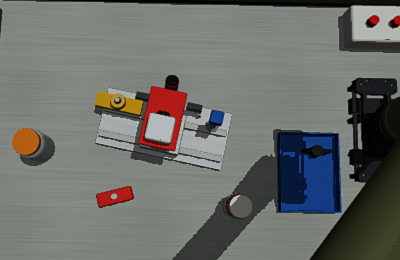

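The nut lies in the tray at crop px (318,152), and the spacer and bar are still on the stud. Back to the stud for the spacer.

>>> step_arm --commands '[{"dx": 46, "dy": 9, "dz": 0, "ax": 0, "ay": 0, "az": 1, "hand": 60}, {"dx": 45, "dy": 9, "dz": -1, "ax": 0, "ay": 0, "az": 1, "hand": 60}, {"dx": 46, "dy": 8, "dz": 0, "ax": 0, "ay": 0, "az": 1, "hand": 60}, {"dx": 46, "dy": 7, "dz": -1, "ax": 0, "ay": 0, "az": 1, "hand": 60}, {"dx": 47, "dy": 6, "dz": 0, "ax": 0, "ay": 0, "az": 1, "hand": 60}, {"dx": 46, "dy": 6, "dz": 0, "ax": 0, "ay": 0, "az": 2, "hand": 60}, {"dx": 46, "dy": 3, "dz": 0, "ax": 0, "ay": 0, "az": 1, "hand": 60}, {"dx": 47, "dy": 3, "dz": 0, "ax": 0, "ay": 0, "az": 1, "hand": 60}]'

```text
clock: 9.9
tcp_pos: [0.5946, 0.01, 0.4127]
orientation: [-2.388, -2.038, 0.004]
ft_force: [0.4, -0.2, -0.5]
width: 0.689
```

>>> step_arm --commands '[{"dx": 46, "dy": 3, "dz": 0, "ax": 0, "ay": 0, "az": 1, "hand": 60}, {"dx": 47, "dy": 1, "dz": 0, "ax": 0, "ay": 0, "az": 1, "hand": 60}, {"dx": 46, "dy": 0, "dz": 0, "ax": 0, "ay": 0, "az": 1, "hand": 60}, {"dx": 0, "dy": 0, "dz": 60, "ax": 0, "ay": 0, "az": 0, "hand": 60}, {"dx": 0, "dy": 0, "dz": 0, "ax": 0, "ay": 0, "az": 0, "hand": 60}]'

```text
clock: 10.52
tcp_pos: [0.6206, 0.1451, 0.3478]
orientation: [-2.437, -1.976, 0.02]
ft_force: [-0.4, -0.7, 0.1]
width: 0.689
```

```bash
python3 look.py 5; python3 - <<'E'
from h import *
print(pose().round(4))
plan([.6235,.1448,.081],down(-11.4),4,hand=60)
E
```

```text
10.525 [0.6206 0.1451 0.3478] yaw -11.934932842332232 [-0.587  0.342  0.396  1.567 -0.134  1.273 -0.379]
nut_mid []
spacer_mid [([328.7, 244.5], 0.76, [0.6235, 0.146, 0.079])]
bar_mid [([328.5, 235.9], 0.81, [0.6238, 0.1466, 0.056])]
knob []
yellow ((623.8831176757812, 148.78628540039062), (109.42236328125, 35.65923309326172), 78.53456115722656) 0.06651784638803576
[[ 0.2093  0.9778  0.0035  0.6239]
 [ 0.9778 -0.2094  0.0011  0.1438]
 [ 0.0018  0.0032 -1.      0.3572]
 [ 0.      0.      0.      1.    ]]
[{"dx": 0, "dy": 0, "dz": 28, "ax": 0, "ay": 0, "az": 0, "hand": 60}, {"dx": 0, "dy": 0, "dz": 28, "ax": 0, "ay": 0, "az": 0, "hand": 60}, {"dx": 1, "dy": -1, "dz": 28, "ax": 0, "ay": 0, "az": -1, "hand": 60}, {"dx": 0, "dy": 0, "dz": 28, "ax": 0, "ay": 0, "az": 0, "hand": 60}]
max mm/row 28.04874607881491 deg/row 0.17903239898323686
```

View pics/w5.png

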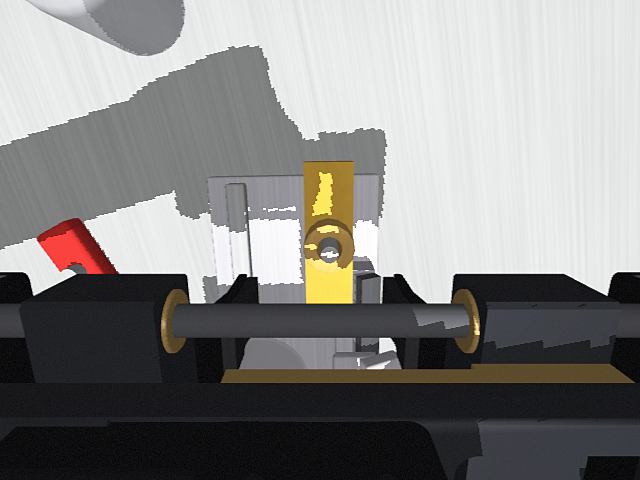

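Spacer at px (329,244) on the bar, jaws square to the bar. Now descending with the fingertips kept just above the bar.

>>> step_arm --commands '[{"dx": 1, "dy": 0, "dz": 40, "ax": 0, "ay": 0, "az": 0, "hand": 60}, {"dx": 0, "dy": 0, "dz": 40, "ax": 0, "ay": 0, "az": 0, "hand": 60}, {"dx": 0, "dy": 0, "dz": 16, "ax": 0, "ay": 0, "az": 0, "hand": 60}, {"dx": 0, "dy": 0, "dz": 8, "ax": 0, "ay": 0, "az": 0, "hand": 60}, {"dx": 0, "dy": 0, "dz": 0, "ax": 0, "ay": 0, "az": 0, "hand": 60}, {"dx": 0, "dy": 0, "dz": 0, "ax": 0, "ay": 0, "az": 0, "hand": 60}]'

```text
clock: 11.52
tcp_pos: [0.624, 0.1457, 0.2525]
orientation: [2.441, 1.976, 0.004]
ft_force: [-0.1, 0.1, -1.3]
width: 0.689
```

>>> step_arm --commands '[{"dx": 0, "dy": 0, "dz": 0, "ax": 0, "ay": 0, "az": 0, "hand": 10}, {"dx": 0, "dy": 0, "dz": 0, "ax": 0, "ay": 0, "az": 0, "hand": 10}, {"dx": 0, "dy": 0, "dz": 0, "ax": 0, "ay": 0, "az": 0, "hand": 10}, {"dx": 0, "dy": 0, "dz": 0, "ax": 0, "ay": 0, "az": 0, "hand": 10}, {"dx": 0, "dy": 0, "dz": -20, "ax": 0, "ay": 0, "az": 0, "hand": 10}, {"dx": 0, "dy": 0, "dz": -20, "ax": 0, "ay": 0, "az": 0, "hand": 10}]'

```text
clock: 12.28
tcp_pos: [0.6234, 0.1456, 0.2923]
orientation: [2.442, 1.977, 0.0]
ft_force: [0.9, 0.1, -0.9]
width: 0.41
```

```bash
python3 - <<'E'
from h import *
s=bot.read_state();print(s['clock'],s['tcp_pos'],s['width']*87,s['ft_force'])
p,d=bot.read_camera('scene');save(cv2.resize(p[180:340,200:500],None,fx=2,fy=2),'s6.png')
T=plan([.6235,.1448,.255],down(-11.4),3,hand=10)
T=plan([.52,-.295,.255],down(0),10,T0=T,hand=10)
E
```

```text
12.275 [0.62339428 0.14556664 0.29228592] 35.70745854947373 [ 0.91742866  0.09996552 -0.90074378]
[{"dx": 0, "dy": 0, "dz": -41, "ax": 0, "ay": 0, "az": 0, "hand": 10}, {"dx": 0, "dy": 0, "dz": -41, "ax": 0, "ay": 0, "az": 0, "hand": 10}, {"dx": -1, "dy": 0, "dz": -41, "ax": 0, "ay": 0, "az": -1, "hand": 10}]
max mm/row 41.04299726394473 deg/row 0.23088845803305125
[{"dx": -45, "dy": -2, "dz": 0, "ax": 0, "ay": 0, "az": -1, "hand": 10}, {"dx": -45, "dy": -2, "dz": 0, "ax": 0, "ay": 0, "az": -1, "hand": 10}, {"dx": -45, "dy": -4, "dz": 0, "ax": 0, "ay": 0, "az": -1, "hand": 10}, {"dx": -45, "dy": -4, "dz": -1, "ax": 0, "ay": 0, "az": -1, "hand": 10}, {"dx": -45, "dy": -5, "dz": 0, "ax": 0, "ay": 0, "az": -2, "hand": 10}, {"dx": -45, "dy": -6, "dz": 0, "ax": 0, "ay": 0, "az": -1, "hand": 10}, {"dx": -44, "dy": -8, "dz": 0, "ax": 0, "ay": 0, "az": -1, "hand": 10}, {"dx": -45, "dy": -8, "dz": 0, "ax": 0, "ay": 0, "az": -1, "hand": 10}]
[{"dx": -44, "dy": -8, "dz": 0, "ax": 0, "ay": 0, "az": -1, "hand": 10}, {"dx": -44, "dy": -10, "dz": -1, "ax": 0, "ay": 0, "az": -1, "hand": 10}]
max mm/row 45.15193528233659 deg/row 1.1014222959514615
```

View pics/s6.png

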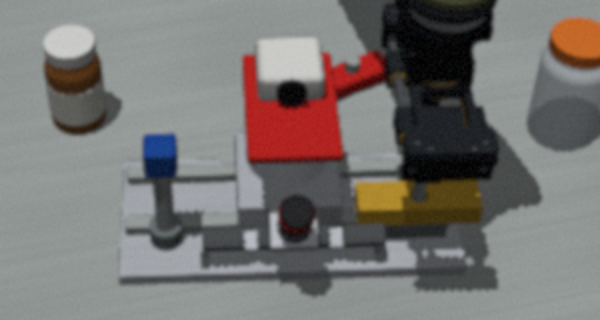

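Spacer is gripped at 35.7 mm and the bar has stayed put at crop px (418,200). Carrying it to the tray.

>>> step_arm --commands '[{"dx": 0, "dy": 0, "dz": -41, "ax": 0, "ay": 0, "az": 0, "hand": 10}, {"dx": 0, "dy": 0, "dz": -41, "ax": 0, "ay": 0, "az": 0, "hand": 10}, {"dx": -1, "dy": 0, "dz": -41, "ax": 0, "ay": 0, "az": -1, "hand": 10}, {"dx": -45, "dy": -2, "dz": 0, "ax": 0, "ay": 0, "az": -1, "hand": 10}, {"dx": -45, "dy": -2, "dz": 0, "ax": 0, "ay": 0, "az": -1, "hand": 10}, {"dx": -45, "dy": -4, "dz": 0, "ax": 0, "ay": 0, "az": -1, "hand": 10}, {"dx": -45, "dy": -4, "dz": 0, "ax": 0, "ay": 0, "az": -1, "hand": 10}, {"dx": -45, "dy": -5, "dz": 0, "ax": 0, "ay": 0, "az": -2, "hand": 10}]'

```text
clock: 13.32
tcp_pos: [0.5705, -0.0766, 0.415]
orientation: [2.315, 2.123, 0.003]
ft_force: [0.3, 0.0, -1.3]
width: 0.404
```

>>> step_arm --commands '[{"dx": -45, "dy": -6, "dz": 0, "ax": 0, "ay": 0, "az": -1, "hand": 10}, {"dx": -44, "dy": -8, "dz": 0, "ax": 0, "ay": 0, "az": -1, "hand": 10}, {"dx": -45, "dy": -8, "dz": 0, "ax": 0, "ay": 0, "az": -1, "hand": 10}, {"dx": -44, "dy": -8, "dz": 0, "ax": 0, "ay": 0, "az": -1, "hand": 10}, {"dx": -44, "dy": -10, "dz": 0, "ax": 0, "ay": 0, "az": -1, "hand": 10}, {"dx": 0, "dy": 0, "dz": 50, "ax": 0, "ay": 0, "az": 0, "hand": 10}, {"dx": 0, "dy": 0, "dz": 0, "ax": 0, "ay": 0, "az": 0, "hand": 10}, {"dx": 0, "dy": 0, "dz": 0, "ax": 0, "ay": 0, "az": 0, "hand": 10}]'

```text
clock: 14.32
tcp_pos: [0.5203, -0.2941, 0.3654]
orientation: [2.219, 2.222, 0.002]
ft_force: [0.1, -0.6, -0.9]
width: 0.412
```

```bash
python3 - <<'E'
from h import *
s=bot.read_state();print(s['clock'],s['tcp_pos'],s['width']*87,s['ft_force'])
W=wfc('wrist');p,d=bot.read_camera('wrist');save(p,'w7.png')
print([(r['conf'],atz('wrist',r['position'],.02,W)) for r in bot.landmark_of('wrist','nut_mid')])
plan([.52,-.293,.032],down(0),4,hand=10)
E
```

```text
14.325 [ 0.52025396 -0.29411586  0.36540101] 35.84227947822581 [ 0.14161474 -0.63878172 -0.85330156]
[(0.64, array([ 0.5218705, -0.3539036,  0.02     ]))]
[{"dx": 0, "dy": 0, "dz": 43, "ax": 0, "ay": 0, "az": 0, "hand": 10}, {"dx": 1, "dy": -1, "dz": 42, "ax": 0, "ay": 0, "az": 0, "hand": 10}, {"dx": 0, "dy": 0, "dz": 43, "ax": 0, "ay": 0, "az": 0, "hand": 10}, {"dx": 0, "dy": 0, "dz": 42, "ax": 0, "ay": 0, "az": 0, "hand": 10}]
max mm/row 42.503359037750904 deg/row 0.05365447117720799
```

View pics/w7.png

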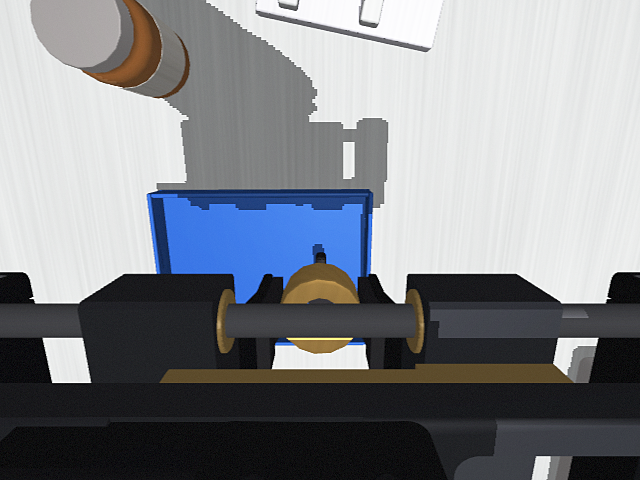

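The nut's wing tip shows at px (320,250), close to where the spacer would go. I'll shift the spacer 25 mm in -x before lowering.

>>> step_arm --commands '[{"dx": 3, "dy": -25, "dz": 50, "ax": 0, "ay": 0, "az": 0, "hand": 10}, {"dx": 0, "dy": 0, "dz": 60, "ax": 0, "ay": 0, "az": 0, "hand": 10}, {"dx": 0, "dy": 0, "dz": 40, "ax": 0, "ay": 0, "az": 0, "hand": 10}, {"dx": 0, "dy": 0, "dz": 20, "ax": 0, "ay": 0, "az": 0, "hand": 10}, {"dx": 0, "dy": 0, "dz": 0, "ax": 0, "ay": 0, "az": 0, "hand": 10}, {"dx": 0, "dy": 0, "dz": 0, "ax": 0, "ay": 0, "az": 0, "hand": 50}, {"dx": 0, "dy": 0, "dz": 0, "ax": 0, "ay": 0, "az": 0, "hand": 50}, {"dx": 0, "dy": 0, "dz": 0, "ax": 0, "ay": 0, "az": 0, "hand": 50}]'

```text
clock: 15.42
tcp_pos: [0.4951, -0.292, 0.195]
orientation: [2.22, 2.22, 0.002]
ft_force: [-0.3, -0.7, -0.9]
width: 0.558
```

>>> step_arm --commands '[{"dx": 0, "dy": 0, "dz": -40, "ax": 0, "ay": 0, "az": 0, "hand": 50}, {"dx": 0, "dy": 0, "dz": -60, "ax": 0, "ay": 0, "az": 0, "hand": 50}, {"dx": 0, "dy": 0, "dz": -60, "ax": 0, "ay": 0, "az": 0, "hand": 50}, {"dx": 0, "dy": 0, "dz": -60, "ax": 0, "ay": 0, "az": 0, "hand": 60}, {"dx": 0, "dy": 0, "dz": 0, "ax": 0, "ay": 0, "az": 0, "hand": 60}, {"dx": 0, "dy": 0, "dz": 0, "ax": 0, "ay": 0, "az": 0, "hand": 60}]'

```text
clock: 16.18
tcp_pos: [0.4943, -0.2916, 0.4138]
orientation: [2.221, 2.221, 0.001]
ft_force: [-0.1, 1.3, -0.3]
width: 0.681
```

```bash
python3 - <<'E'
from h import *
s=bot.read_state();print(s['clock'],s['tcp_pos'],s['width']*87,s['ft_force'])
W=wfc('wrist');p,d=bot.read_camera('wrist');save(p,'w8.png')
C=cloud('wrist',d,W)
for t in ['nut_mid','spacer_mid']:print(t,[(r['conf'],atz('wrist',r['position'],.018,W)) for r in bot.landmark_of('wrist',t)])
plan([.6237,.1453,.255],down(-11.5),11,hand=60)
E
```

```text
16.175 [ 0.49428331 -0.29161669  0.41377873] 59.216479281415154 [-0.10298781  1.26534999 -0.34707031]
nut_mid [(0.81, array([ 0.5203559 , -0.35845244,  0.018     ]))]
spacer_mid [(0.59, array([ 0.49586224, -0.29322022,  0.018     ]))]
[{"dx": 40, "dy": 12, "dz": -1, "ax": 0, "ay": 0, "az": 1, "hand": 60}, {"dx": 40, "dy": 11, "dz": 0, "ax": 0, "ay": 0, "az": 1, "hand": 60}, {"dx": 40, "dy": 10, "dz": -1, "ax": 0, "ay": 0, "az": 1, "hand": 60}, {"dx": 40, "dy": 10, "dz": 0, "ax": 0, "ay": 0, "az": 1, "hand": 60}, {"dx": 40, "dy": 9, "dz": -1, "ax": 0, "ay": 0, "az": 1, "hand": 60}, {"dx": 41, "dy": 8, "dz": -1, "ax": 0, "ay": 0, "az": 1, "hand": 60}, {"dx": 41, "dy": 8, "dz": 0, "ax": 0, "ay": 0, "az": 1, "hand": 60}, {"dx": 40, "dy": 7, "dz": -1, "ax": 0, "ay": 0, "az": 1, "hand": 60}]
[{"dx": 41, "dy": 6, "dz": -1, "ax": 0, "ay": 0, "az": 1, "hand": 60}, {"dx": 41, "dy": 5, "dz": 0, "ax": 0, "ay": 0, "az": 1, "hand": 60}, {"dx": 42, "dy": 5, "dz": -1, "ax": 0, "ay": 0, "az": 1, "hand": 60}]
max mm/row 41.408191547156456 deg/row 1.0453881962134854
```

View pics/w8.png

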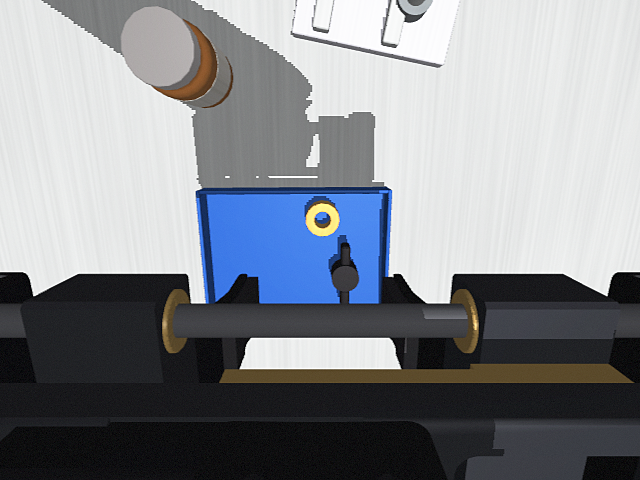

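Spacer at px (322,219) and nut at (344,277), both in the tray. Now the bar.

>>> step_arm --commands '[{"dx": 40, "dy": 12, "dz": -1, "ax": 0, "ay": 0, "az": 1, "hand": 60}, {"dx": 40, "dy": 11, "dz": 0, "ax": 0, "ay": 0, "az": 1, "hand": 60}, {"dx": 40, "dy": 10, "dz": -1, "ax": 0, "ay": 0, "az": 1, "hand": 60}, {"dx": 40, "dy": 10, "dz": 0, "ax": 0, "ay": 0, "az": 1, "hand": 60}, {"dx": 40, "dy": 9, "dz": -1, "ax": 0, "ay": 0, "az": 1, "hand": 60}, {"dx": 41, "dy": 8, "dz": -1, "ax": 0, "ay": 0, "az": 1, "hand": 60}, {"dx": 41, "dy": 8, "dz": 0, "ax": 0, "ay": 0, "az": 1, "hand": 60}, {"dx": 40, "dy": 7, "dz": -1, "ax": 0, "ay": 0, "az": 1, "hand": 60}]'

```text
clock: 17.32
tcp_pos: [0.5891, 0.0269, 0.4172]
orientation: [-2.37, -2.06, 0.004]
ft_force: [0.7, -0.3, -0.7]
width: 0.694
```

>>> step_arm --commands '[{"dx": 41, "dy": 6, "dz": 0, "ax": 0, "ay": 0, "az": 1, "hand": 60}, {"dx": 41, "dy": 5, "dz": 0, "ax": 0, "ay": 0, "az": 1, "hand": 60}, {"dx": 42, "dy": 5, "dz": 0, "ax": 0, "ay": 0, "az": 1, "hand": 60}, {"dx": 0, "dy": 0, "dz": 60, "ax": 0, "ay": 0, "az": 0, "hand": 60}, {"dx": 0, "dy": 0, "dz": 0, "ax": 0, "ay": 0, "az": 0, "hand": 60}, {"dx": 0, "dy": 0, "dz": 0, "ax": 0, "ay": 0, "az": 0, "hand": 60}]'

```text
clock: 18.08
tcp_pos: [0.6247, 0.1446, 0.3595]
orientation: [2.425, 1.996, -0.0]
ft_force: [1.2, 0.3, 0.7]
width: 0.689
```

```bash
python3 look.py 9;python3 - <<'E'
from h import *
plan([.6237,.1453,.060],down(-11.4),4,hand=60)
E
```

```text
18.075 [0.6247 0.1446 0.3595] yaw -11.074274210290575 [-0.581  0.337  0.393  1.55  -0.132  1.281 -0.364]
nut_mid []
spacer_mid []
bar_mid [([318.9, 235.9], 0.8, [0.6237, 0.146, 0.056])]
knob []
yellow ((623.617919921875, 147.42852783203125), (112.10008239746094, 35.7442512512207), 78.59808349609375) 0.06648736392012222
[{"dx": 0, "dy": 0, "dz": 34, "ax": 0, "ay": 0, "az": 0, "hand": 60}, {"dx": 0, "dy": -1, "dz": 34, "ax": 0, "ay": 0, "az": 0, "hand": 60}, {"dx": 0, "dy": 0, "dz": 35, "ax": 0, "ay": 0, "az": 0, "hand": 60}, {"dx": 0, "dy": 0, "dz": 34, "ax": 0, "ay": 0, "az": 0, "hand": 60}]
max mm/row 34.18993331553319 deg/row 0.09938189905286281
```

>>> step_arm --commands '[{"dx": 0, "dy": -1, "dz": 50, "ax": 0, "ay": 0, "az": 0, "hand": 60}, {"dx": 0, "dy": 0, "dz": 45, "ax": 0, "ay": 0, "az": 0, "hand": 60}, {"dx": 0, "dy": 0, "dz": 25, "ax": 0, "ay": 0, "az": 0, "hand": 60}, {"dx": 0, "dy": 0, "dz": 16, "ax": 0, "ay": 0, "az": 0, "hand": 60}, {"dx": 0, "dy": 0, "dz": 0, "ax": 0, "ay": 0, "az": 0, "hand": 60}, {"dx": 0, "dy": 0, "dz": 0, "ax": 0, "ay": 0, "az": 0, "hand": 60}]'

```text
clock: 19.08
tcp_pos: [0.6241, 0.1457, 0.2244]
orientation: [2.423, 1.998, 0.004]
ft_force: [-0.5, 0.2, -0.5]
width: 0.686
```

>>> step_arm --commands '[{"dx": 0, "dy": 0, "dz": 0, "ax": 0, "ay": 0, "az": 0, "hand": 10}, {"dx": 0, "dy": 0, "dz": 0, "ax": 0, "ay": 0, "az": 0, "hand": 10}, {"dx": 0, "dy": 0, "dz": 0, "ax": 0, "ay": 0, "az": 0, "hand": 10}, {"dx": 0, "dy": 0, "dz": 0, "ax": 0, "ay": 0, "az": 0, "hand": 10}, {"dx": 0, "dy": 0, "dz": -30, "ax": 0, "ay": 0, "az": 0, "hand": 10}, {"dx": 0, "dy": 0, "dz": -40, "ax": 0, "ay": 0, "az": 0, "hand": 10}, {"dx": 0, "dy": 0, "dz": 0, "ax": 0, "ay": 0, "az": 0, "hand": 10}]'

```text
clock: 19.95
tcp_pos: [0.6245, 0.1456, 0.296]
orientation: [2.423, 1.997, 0.009]
ft_force: [-0.1, -0.4, -3.0]
width: 0.41
```

```bash
python3 - <<'E'
from h import *
s=bot.read_state();print(s['clock'],s['tcp_pos'],s['width']*87,s['ft_force'])
p,d=bot.read_camera('scene');save(cv2.resize(p[180:340,200:500],None,fx=2,fy=2),'s10.png')
T=plan([.6237,.1453,.275],down(-11.4),3,hand=10)
T=plan([.415,-.3365,.275],down(0),12,T0=T,hand=10)
E
```

```text
19.95 [0.62454521 0.14558833 0.29597296] 35.68886194509233 [-0.08791566 -0.39674715 -2.98035077]
[{"dx": 0, "dy": 0, "dz": -48, "ax": 0, "ay": 0, "az": 0, "hand": 10}, {"dx": 0, "dy": 0, "dz": -49, "ax": 0, "ay": 0, "az": 0, "hand": 10}, {"dx": 0, "dy": 0, "dz": -48, "ax": 0, "ay": 0, "az": 0, "hand": 10}]
max mm/row 48.452576888213464 deg/row 0.1385377698050134
[{"dx": -43, "dy": -9, "dz": 0, "ax": 0, "ay": 0, "az": -1, "hand": 10}, {"dx": -42, "dy": -10, "dz": 0, "ax": 0, "ay": 0, "az": -1, "hand": 10}, {"dx": -43, "dy": -11, "dz": 0, "ax": 0, "ay": 0, "az": -1, "hand": 10}, {"dx": -42, "dy": -12, "dz": 0, "ax": 0, "ay": 0, "az": -1, "hand": 10}, {"dx": -42, "dy": -12, "dz": 0, "ax": 0, "ay": 0, "az": -1, "hand": 10}, {"dx": -42, "dy": -13, "dz": -1, "ax": 0, "ay": 0, "az": -1, "hand": 10}, {"dx": -41, "dy": -14, "dz": 0, "ax": 0, "ay": 0, "az": 0, "hand": 10}, {"dx": -42, "dy": -14, "dz": 0, "ax": 0, "ay": 0, "az": -1, "hand": 10}]
[{"dx": -41, "dy": -14, "dz": 0, "ax": 0, "ay": 0, "az": -1, "hand": 10}, {"dx": -41, "dy": -16, "dz": 0, "ax": 0, "ay": 0, "az": -1, "hand": 10}, {"dx": -41, "dy": -16, "dz": 0, "ax": 0, "ay": 0, "az": -1, "hand": 10}, {"dx": -40, "dy": -16, "dz": 0, "ax": 0, "ay": 0, "az": -1, "hand": 10}]
max mm/row 43.74953583932748 deg/row 0.9171207245915833
```

View pics/s10.png

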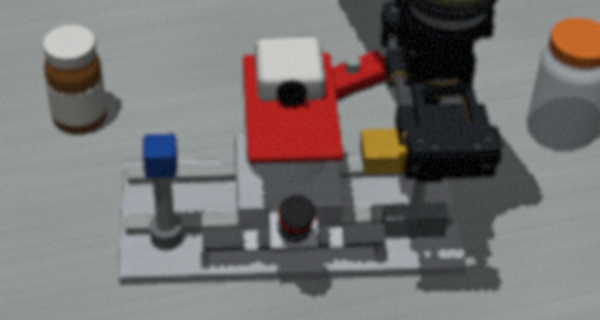

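The bar is held (35.7 mm, 3 N weight) and the stud is bare. Lifting straight up, then across to the tray.

>>> step_arm --commands '[{"dx": 0, "dy": 0, "dz": -48, "ax": 0, "ay": 0, "az": 0, "hand": 10}, {"dx": 0, "dy": 0, "dz": -49, "ax": 0, "ay": 0, "az": 0, "hand": 10}, {"dx": 0, "dy": 0, "dz": -48, "ax": 0, "ay": 0, "az": 0, "hand": 10}, {"dx": -43, "dy": -9, "dz": 0, "ax": 0, "ay": 0, "az": -1, "hand": 10}, {"dx": -42, "dy": -10, "dz": 0, "ax": 0, "ay": 0, "az": -1, "hand": 10}, {"dx": -43, "dy": -11, "dz": 0, "ax": 0, "ay": 0, "az": -1, "hand": 10}, {"dx": -42, "dy": -12, "dz": 0, "ax": 0, "ay": 0, "az": -1, "hand": 10}, {"dx": -42, "dy": -12, "dz": 0, "ax": 0, "ay": 0, "az": -1, "hand": 10}]'

```text
clock: 21.0
tcp_pos: [0.5357, -0.0565, 0.4355]
orientation: [-2.332, -2.102, 0.004]
ft_force: [2.1, 0.2, -2.1]
width: 0.414
```

>>> step_arm --commands '[{"dx": -42, "dy": -13, "dz": 0, "ax": 0, "ay": 0, "az": -1, "hand": 10}, {"dx": -41, "dy": -14, "dz": 0, "ax": 0, "ay": 0, "az": 0, "hand": 10}, {"dx": -42, "dy": -14, "dz": 0, "ax": 0, "ay": 0, "az": -1, "hand": 10}, {"dx": -41, "dy": -14, "dz": 0, "ax": 0, "ay": 0, "az": -1, "hand": 10}, {"dx": -41, "dy": -16, "dz": 0, "ax": 0, "ay": 0, "az": -1, "hand": 10}, {"dx": -41, "dy": -16, "dz": 0, "ax": 0, "ay": 0, "az": -1, "hand": 10}, {"dx": -40, "dy": -16, "dz": 0, "ax": 0, "ay": 0, "az": -1, "hand": 10}, {"dx": 0, "dy": 0, "dz": 20, "ax": 0, "ay": 0, "az": 0, "hand": 10}]'

```text
clock: 22.0
tcp_pos: [0.4126, -0.3401, 0.4171]
orientation: [2.229, 2.213, -0.003]
ft_force: [0.5, -0.1, -3.1]
width: 0.415
```

>>> step_arm --commands '[{"dx": 0, "dy": 0, "dz": 0, "ax": 0, "ay": 0, "az": 0, "hand": 10}, {"dx": 0, "dy": 0, "dz": 0, "ax": 0, "ay": 0, "az": 0, "hand": 10}]'

```text
clock: 22.25
tcp_pos: [0.4157, -0.3354, 0.4172]
orientation: [-2.219, -2.222, 0.001]
ft_force: [-0.3, -0.4, -2.2]
width: 0.413
```

```bash
python3 - <<'E'
from h import *
s=bot.read_state();print(s['clock'],s['tcp_pos'],s['width']*87,s['ft_force'])
W=wfc('wrist');p,d=bot.read_camera('wrist');save(p,'w11.png')
C=cloud('wrist',d,W)
hsv=cv2.cvtColor(p,cv2.COLOR_RGB2HSV)
mm=(cv2.inRange(hsv,(20,100,60),(35,255,255))>0)&(C[...,2]>.2)
q=C[mm];print(cv2.minAreaRect((q[:,:2]*1000).astype(np.float32)))
T=plan([.415,-.3365,.027],down(0),5,hand=10)
E
```

```text
22.25 [ 0.41573685 -0.33543568  0.41718562] 35.96590490181473 [-0.30053175 -0.44223196 -2.17557409]
((415.19256591796875, -317.02655029296875), (85.16388702392578, 75.34642791748047), 54.02476501464844)
[{"dx": 0, "dy": 0, "dz": 45, "ax": 0, "ay": 0, "az": 0, "hand": 10}, {"dx": 0, "dy": 0, "dz": 46, "ax": 0, "ay": 0, "az": 0, "hand": 10}, {"dx": -1, "dy": 0, "dz": 45, "ax": 0, "ay": 0, "az": 0, "hand": 10}, {"dx": 0, "dy": -1, "dz": 45, "ax": 0, "ay": 0, "az": 0, "hand": 10}, {"dx": 0, "dy": 0, "dz": 46, "ax": 0, "ay": 0, "az": 0, "hand": 10}]
max mm/row 45.333398545357284 deg/row 0.019214897718611127
```

View pics/w11.png

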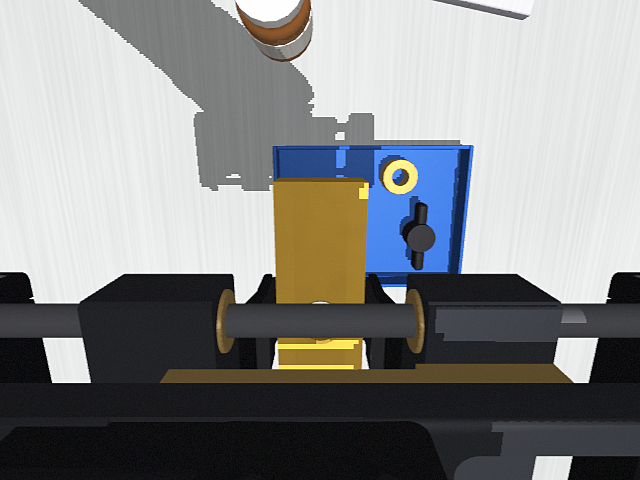

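The bar hangs square over the free half of the tray; its end is at px (275–367,182). Lowering.

>>> step_arm --commands '[{"dx": -1, "dy": 4, "dz": 55, "ax": 0, "ay": 0, "az": 0, "hand": 10}, {"dx": 0, "dy": 0, "dz": 60, "ax": 0, "ay": 0, "az": 0, "hand": 10}, {"dx": 0, "dy": 0, "dz": 50, "ax": 0, "ay": 0, "az": 0, "hand": 10}, {"dx": 0, "dy": 0, "dz": 35, "ax": 0, "ay": 0, "az": 0, "hand": 10}, {"dx": 0, "dy": 0, "dz": 20, "ax": 0, "ay": 0, "az": 0, "hand": 10}, {"dx": 0, "dy": 0, "dz": 4, "ax": 0, "ay": 0, "az": 0, "hand": 10}, {"dx": 0, "dy": 0, "dz": 0, "ax": 0, "ay": 0, "az": 0, "hand": 44}, {"dx": 0, "dy": 0, "dz": 0, "ax": 0, "ay": 0, "az": 0, "hand": 44}]'

```text
clock: 23.3
tcp_pos: [0.4202, -0.338, 0.1956]
orientation: [2.219, 2.219, 0.002]
ft_force: [0.0, -0.1, -0.1]
width: 0.49
```

>>> step_arm --commands '[{"dx": 0, "dy": 0, "dz": 0, "ax": 0, "ay": 0, "az": 0, "hand": 44}, {"dx": 0, "dy": 0, "dz": -40, "ax": 0, "ay": 0, "az": 0, "hand": 44}, {"dx": 0, "dy": 0, "dz": -60, "ax": 0, "ay": 0, "az": 0, "hand": 44}, {"dx": 0, "dy": 0, "dz": -60, "ax": 0, "ay": 0, "az": 0, "hand": 60}, {"dx": 0, "dy": 0, "dz": -60, "ax": 0, "ay": 0, "az": 0, "hand": 60}, {"dx": 0, "dy": 0, "dz": -40, "ax": 0, "ay": 0, "az": 0, "hand": 60}, {"dx": 0, "dy": 0, "dz": 0, "ax": 0, "ay": 0, "az": 0, "hand": 60}, {"dx": 0, "dy": 0, "dz": 0, "ax": 0, "ay": 0, "az": 0, "hand": 60}]'

```text
clock: 24.3
tcp_pos: [0.419, -0.3372, 0.4533]
orientation: [-2.221, -2.221, -0.001]
ft_force: [0.6, 1.0, -0.6]
width: 0.688
```

```bash
python3 - <<'E'
from h import *
s=bot.read_state();print(s['clock'],s['tcp_pos'],s['width']*87,s['ft_force'])
W=wfc('wrist');p,d=bot.read_camera('wrist');save(p,'w12.png')
for t in ['nut_mid','spacer_mid','bar_mid']:print(t,[(r['conf'],atz('wrist',r['position'],.018,W)) for r in bot.landmark_of('wrist',t)])
p,d=bot.read_camera('scene');save(p,'s12.png')
C=cloud('scene',d);Wt=None
ms=bot.masks_of('scene','knob');print([(m['conf'],m['region'].sum(),m['position']) for m in ms])
if ms:
    q=C[ms[0]['region']&(d>0)];print(q.mean(0),np.percentile(q,[5,95],axis=0))
E
```

```text
24.3 [ 0.41895473 -0.33716648  0.45328573] 59.8519032680876 [ 0.55423098  1.04214476 -0.56760902]
nut_mid [(0.65, array([ 0.52373513, -0.35608743,  0.018     ]))]
spacer_mid [(0.71, array([ 0.49802379, -0.29253547,  0.018     ]))]
bar_mid [(0.95, array([ 0.4213287 , -0.33254364,  0.018     ]))]
[(0.63, np.int64(364), [348.6, 288.7]), (0.58, np.int64(1362), [233.9, 222.9])]
[0.67035274 0.01041752 0.11827248] [[ 0.65888443 -0.00199358  0.08574337]
 [ 0.68150405  0.02360526  0.13232244]]
```

View pics/w12.png

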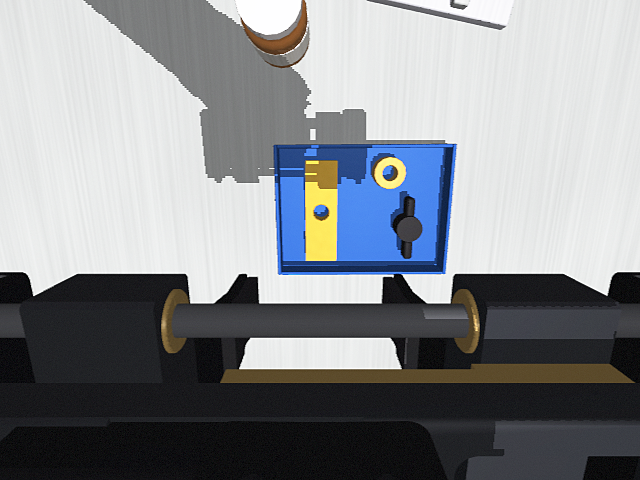

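All three parts lie inside the tray: bar at px (321,210), spacer (390,172), nut (408,228). Now I'll fit the knob cylinder from the scene depth.

```bash
python3 - <<'E'
from h import *
from scipy.optimize import least_squares
u=np.array([np.cos(np.radians(78.6)),np.sin(np.radians(78.6)),0]);f=np.array([u[1],-u[0],0])
a=np.sin(np.radians(25))*f+np.array([0,0,np.cos(np.radians(25))]); b=np.cross(u,a)  
if b@f<0:b=-b
cm=np.array([.6237,.1453,.046])-.12*u
print('cm',cm,'b',b)
for n in ['scene','top']:
    p,d=bot.read_camera(n);C=cloud(n,d)
    ms=bot.masks_of(n,'knob'); print(n,[(m['conf'],m['region'].sum(),m['position']) for m in ms])
    q=C[cv2.erode(ms[0]['region'].astype(np.uint8),np.ones((3,3)))>0]-cm
    l=q@a;print('axial',np.percentile(l,[2,25,50,75,90,98]).round(4))
    uu=q@u;bb=q@b
    top=l>np.percentile(l,98)-.006
    print('top centre u,b',uu[top].mean(),bb[top].mean(),uu[top].min(),uu[top].max(),bb[top].min(),bb[top].max(),top.sum())
    s=~top
    if s.sum()>20:
        r=least_squares(lambda x:np.hypot(uu[s]-x[0],bb[s]-x[1])-.016,[0,bb[top].mean()],loss='soft_l1',f_scale=.002);print('cyl u,b',r.x,s.sum(),r.cost)
    for lo in np.arange(0,.11,.01):
        k=(l>=lo)&(l<lo+.01)
        if k.sum()>5: print(round(lo,2),k.sum(),'b max',bb[k].max().round(4),'u',uu[k].min().round(4),uu[k].max().round(4))
E
```

```text
cm [0.59998112 0.02766746 0.046     ] b [ 0.8884274  -0.17913839 -0.42261826]
scene [(0.59, np.int64(371), [352.1, 288.7])]
axial [0.0723 0.1004 0.1032 0.1047 0.1061 0.1073]
top centre u,b -0.002505447962424498 0.03393303473424903 -0.0622215516539235 0.01157293404412738 0.018065832313461764 0.3103655435217208 202
cyl u,b [-0.00172225  0.03019931] 84 0.00012054774265949936
0.07 15 b max 0.0461 u -0.0138 0.0056
0.08 23 b max 0.0472 u -0.0155 0.0071
0.09 28 b max 0.0473 u -0.0162 0.0096
0.1 215 b max 0.0457 u -0.0163 0.0116
top []Traceback (most recent call last):
  File "<stdin>", line 11, in <module>
IndexError: list index out of range
```

```bash
python3 - <<'E'
import cv2
p=cv2.imread('pics/s12.png');cv2.imwrite('pics/s12c.png',cv2.resize(p[190:330,250:450],None,fx=4,fy=4,interpolation=cv2.INTER_CUBIC))
E
```

```text
(no output)
```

View pics/s12c.png

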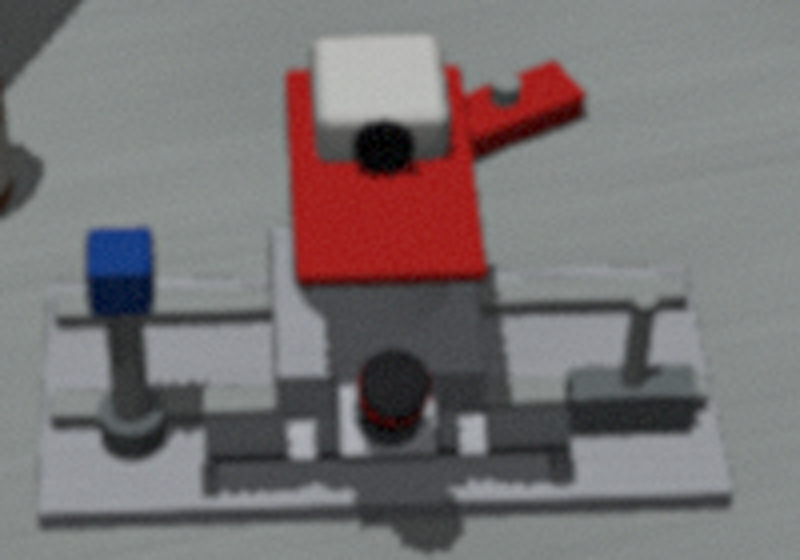

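The knob shows at crop px (393,390), in front of the cover edge. Fit: centre about 61 mm in front of the stud line and 106 mm up, on the slide's centre plane. Next is a pre-grasp pose with the camera outward.

```bash
cat >> h.py <<'E'
u=np.array([np.cos(np.radians(78.6)),np.sin(np.radians(78.6)),0]);f=np.array([u[1],-u[0],0])
a=np.sin(np.radians(25))*f+np.array([0,0,np.cos(np.radians(25))]); b=np.cos(np.radians(25))*f-np.array([0,0,np.sin(np.radians(25))])
cm=np.array([.6237,.1453,.046])-.12*u
RK=np.stack([np.cross(-u,-a),-u,-a],1)
def kp(l,uu=0,bb=.030): return cm+a*l+u*uu+b*bb
E
python3 - <<'E'
from h import *
print(RK)
T=plan([.68,-.12,.28],down(-101.4),11,hand=60)
T=plan(kp(.21),RK,5,T0=T,hand=60)
E
```

```text
[[ 0.8884274  -0.19765734 -0.4142805 ]
 [-0.17913839 -0.98027117  0.0835336 ]
 [-0.42261826 -0.         -0.90630779]]
[{"dx": 20, "dy": 24, "dz": 1, "ax": 0, "ay": 0, "az": 9, "hand": 60}, {"dx": 23, "dy": 20, "dz": 1, "ax": 0, "ay": 0, "az": 9, "hand": 60}, {"dx": 26, "dy": 17, "dz": 1, "ax": 0, "ay": 0, "az": 10, "hand": 60}, {"dx": 29, "dy": 11, "dz": 0, "ax": 0, "ay": 0, "az": 9, "hand": 60}, {"dx": 30, "dy": 7, "dz": 1, "ax": 0, "ay": 0, "az": 9, "hand": 60}, {"dx": 30, "dy": 3, "dz": 1, "ax": 0, "ay": 0, "az": 9, "hand": 60}, {"dx": 31, "dy": -3, "dz": 1, "ax": 0, "ay": 0, "az": 10, "hand": 60}, {"dx": 30, "dy": -8, "dz": 1, "ax": 0, "ay": 0, "az": 9, "hand": 60}]
[{"dx": 28, "dy": -12, "dz": 1, "ax": 0, "ay": 0, "az": 9, "hand": 60}, {"dx": 26, "dy": -17, "dz": 1, "ax": 0, "ay": 0, "az": 9, "hand": 60}, {"dx": 23, "dy": -21, "dz": 0, "ax": 0, "ay": 0, "az": 9, "hand": 60}]
max mm/row 30.86704773562515 deg/row 9.2177557790216
[{"dx": 16, "dy": -26, "dz": 14, "ax": 0, "ay": -5, "az": 0, "hand": 60}, {"dx": 17, "dy": -25, "dz": 13, "ax": 0, "ay": -5, "az": 0, "hand": 60}, {"dx": 18, "dy": -26, "dz": 12, "ax": 0, "ay": -5, "az": 0, "hand": 60}, {"dx": 19, "dy": -25, "dz": 10, "ax": 0, "ay": -5, "az": 0, "hand": 60}, {"dx": 19, "dy": -26, "dz": 8, "ax": 0, "ay": -5, "az": 0, "hand": 60}]
max mm/row 33.34157150264545 deg/row 4.99576658610704
```

>>> step_arm --commands '[{"dx": 20, "dy": 24, "dz": 1, "ax": 0, "ay": 0, "az": 9, "hand": 60}, {"dx": 23, "dy": 20, "dz": 1, "ax": 0, "ay": 0, "az": 9, "hand": 60}, {"dx": 26, "dy": 17, "dz": 1, "ax": 0, "ay": 0, "az": 10, "hand": 60}, {"dx": 29, "dy": 11, "dz": 0, "ax": 0, "ay": 0, "az": 9, "hand": 60}, {"dx": 30, "dy": 7, "dz": 1, "ax": 0, "ay": 0, "az": 9, "hand": 60}, {"dx": 30, "dy": 3, "dz": 1, "ax": 0, "ay": 0, "az": 9, "hand": 60}, {"dx": 31, "dy": -3, "dz": 1, "ax": 0, "ay": 0, "az": 10, "hand": 60}, {"dx": 30, "dy": -8, "dz": 1, "ax": 0, "ay": 0, "az": 9, "hand": 60}]'

```text
clock: 25.8
tcp_pos: [0.6098, -0.1784, 0.4466]
orientation: [-3.112, -0.429, 0.0]
ft_force: [-0.3, 0.3, -0.2]
width: 0.689
```

>>> step_arm --commands '[{"dx": 28, "dy": -12, "dz": 1, "ax": 0, "ay": 0, "az": 9, "hand": 60}, {"dx": 26, "dy": -17, "dz": 1, "ax": 0, "ay": 0, "az": 9, "hand": 60}, {"dx": 23, "dy": -21, "dz": 0, "ax": 0, "ay": 0, "az": 9, "hand": 60}, {"dx": 0, "dy": 0, "dz": 0, "ax": 0, "ay": 0, "az": 0, "hand": 60}, {"dx": 0, "dy": 0, "dz": 0, "ax": 0, "ay": 0, "az": 0, "hand": 60}]'

```text
clock: 26.42
tcp_pos: [0.6796, -0.1205, 0.4445]
orientation: [3.126, -0.3, -0.001]
ft_force: [1.1, 0.3, -0.1]
width: 0.687
```

```bash
python3 - <<'E'
from h import *
s=bot.read_state();print(s['clock'],s['tcp_pos'],s['joints'].round(3),pose()[:3,1])
plan(kp(.21),RK,5,hand=60)
E
```

```text
26.425 [ 0.67961148 -0.12045791  0.44452993] [-0.435  0.495  0.853  1.301 -0.365  1.505 -1.382] [-0.19037528 -0.98171074  0.00113317]
[{"dx": 16, "dy": -26, "dz": 14, "ax": 0, "ay": -5, "az": 0, "hand": 60}, {"dx": 17, "dy": -26, "dz": 13, "ax": 0, "ay": -5, "az": 0, "hand": 60}, {"dx": 18, "dy": -25, "dz": 12, "ax": 0, "ay": -5, "az": 0, "hand": 60}, {"dx": 19, "dy": -26, "dz": 10, "ax": 0, "ay": -5, "az": 0, "hand": 60}, {"dx": 20, "dy": -26, "dz": 8, "ax": 0, "ay": -5, "az": 0, "hand": 60}]
max mm/row 33.496806682098274 deg/row 4.992823084927904
```

>>> step_arm --commands '[{"dx": 16, "dy": -26, "dz": 14, "ax": 0, "ay": -5, "az": 0, "hand": 60}, {"dx": 17, "dy": -26, "dz": 13, "ax": 0, "ay": -5, "az": 0, "hand": 60}, {"dx": 18, "dy": -25, "dz": 12, "ax": 0, "ay": -5, "az": 0, "hand": 60}, {"dx": 19, "dy": -26, "dz": 10, "ax": 0, "ay": -5, "az": 0, "hand": 60}, {"dx": 20, "dy": -26, "dz": 8, "ax": 0, "ay": -5, "az": 0, "hand": 60}, {"dx": 0, "dy": 0, "dz": 0, "ax": 0, "ay": 0, "az": 0, "hand": 60}, {"dx": 0, "dy": 0, "dz": 0, "ax": 0, "ay": 0, "az": 0, "hand": 60}]'

```text
clock: 27.3
tcp_pos: [0.7819, -0.0103, 0.3735]
orientation: [-3.015, 0.294, 0.666]
ft_force: [0.6, -1.0, 0.4]
width: 0.689
```

```bash
cat > lk.py <<'E'
from h import *
import sys
n=sys.argv[1]
s=bot.read_state();T=pose(s);g=T[:3,3]+T[:3,2]*G-cm
print(s['clock'],s['tcp_pos'],s['joints'].round(3),s['width']*87,s['ft_force'].round(1)); print('grasp l,u,b',g@a,g@u,g@b,'rot err deg',np.degrees(R.from_matrix(T[:3,:3].T@RK).as_rotvec()))
W=wfc('wrist');p,d=bot.read_camera('wrist');save(p,f'w{n}.png')
ms=bot.masks_of('wrist','knob'); print([(m['conf'],m['region'].sum(),m['position']) for m in ms])
C=cloud('wrist',d,W)
if ms:
    q=C[(cv2.erode(ms[0]['region'].astype(np.uint8),np.ones((3,3)))>0)&(d>0)]-cm
    l=q@a;uu=q@u;bb=q@b;print('axial',np.percentile(l,[2,25,50,75,90,98]).round(4))
    top=np.abs(l-np.percentile(l,80))<.004
    print('cap u',np.percentile(uu[top],[1,99]),'b',np.percentile(bb[top],[1,99]),top.sum())
E
python3 lk.py 13
```

```text
27.3 [ 0.781855   -0.01034546  0.3734981 ] [-0.282  0.908  0.709  0.8   -0.533  2.005 -1.56 ] 59.97564405920843 [ 0.6 -1.   0.4]
grasp l,u,b 0.21133737696584254 -0.0018594440656150091 0.030263313403508102 rot err deg [ 0.19065574 -0.0969928   0.22028795]
[(0.63, np.int64(1819), [319.2, 242.3]), (0.31, np.int64(2171), [197.6, 242.1])]
axial [0.0697 0.102  0.1031 0.1037 0.1042 0.1047]
cap u [-0.01383621  0.0146565 ] b [0.01624914 0.04400322] 1303
```

View pics/w13.png

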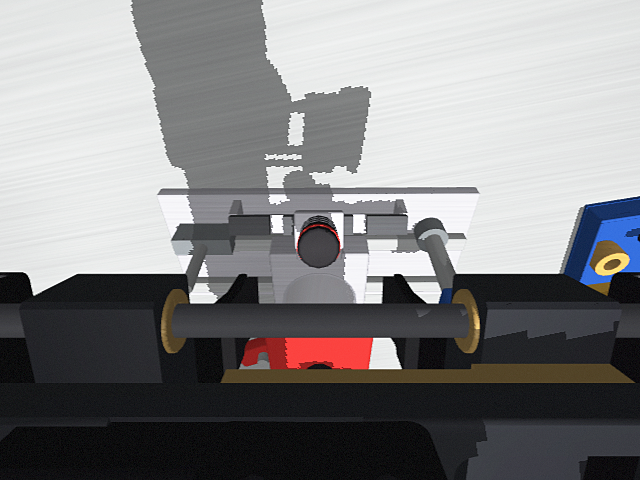

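The knob's cap is centred at px (319,243): u +0.4 mm, b 30 mm, axial 104 mm. The jaws straddle it and the tilt has been reached. Moving in along its axis.

>>> step_arm --commands '[{"dx": 0, "dy": -2, "dz": 35, "ax": 0, "ay": 0, "az": 0, "hand": 60}, {"dx": 0, "dy": 0, "dz": 35, "ax": 0, "ay": 0, "az": 0, "hand": 60}, {"dx": 0, "dy": 0, "dz": 25, "ax": 0, "ay": 0, "az": 0, "hand": 60}, {"dx": 0, "dy": 0, "dz": 0, "ax": 0, "ay": 0, "az": 0, "hand": 60}, {"dx": 0, "dy": 0, "dz": 0, "ax": 0, "ay": 0, "az": 0, "hand": 60}]'

```text
clock: 28.02
tcp_pos: [0.7436, 0.0009, 0.2889]
orientation: [-3.014, 0.291, 0.663]
ft_force: [1.6, -0.7, -0.3]
width: 0.695
```

```bash
python3 lk.py 14
```

```text
28.025 [0.74362678 0.00085962 0.28892193] [-0.383  0.858  0.712  1.083 -0.506  1.802 -1.516] 60.477146312537144 [ 1.6 -0.7 -0.3]
grasp l,u,b 0.11791226098522964 0.0017480703340642958 0.030291733512912342 rot err deg [ 0.128314   -0.1861325   0.36095389]
[(0.93, np.int64(3312), [325.4, 279.0])]
axial [0.0625 0.0893 0.1025 0.1034 0.1039 0.1045]
cap u [-0.01442461  0.01504369] b [0.02817514 0.0444158 ] 1901
```

View pics/w14.png

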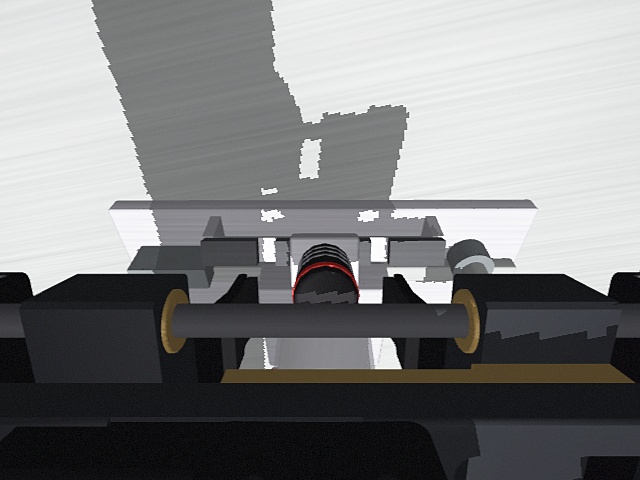

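The knob is centred between the fingers (px 325,280), and j6 has eased back to 1.80. I'll go in 30 mm more with a 1 mm sideways correction, then close.

>>> step_arm --commands '[{"dx": 0, "dy": 1, "dz": 20, "ax": 0, "ay": 0, "az": 0, "hand": 60}, {"dx": 0, "dy": 0, "dz": 12, "ax": 0, "ay": 0, "az": 0, "hand": 60}, {"dx": 0, "dy": 0, "dz": 0, "ax": 0, "ay": 0, "az": 0, "hand": 60}, {"dx": 0, "dy": 0, "dz": 0, "ax": 0, "ay": 0, "az": 0, "hand": 10}, {"dx": 0, "dy": 0, "dz": 0, "ax": 0, "ay": 0, "az": 0, "hand": 10}, {"dx": 0, "dy": 0, "dz": 0, "ax": 0, "ay": 0, "az": 0, "hand": 10}, {"dx": 0, "dy": 0, "dz": 0, "ax": 0, "ay": 0, "az": 0, "hand": 10}, {"dx": 0, "dy": 0, "dz": 0, "ax": 0, "ay": 0, "az": 0, "hand": 10}]'

```text
clock: 29.12
tcp_pos: [0.73, 0.0026, 0.2577]
orientation: [-3.014, 0.291, 0.667]
ft_force: [0.3, -1.3, 0.9]
width: 0.359
```

```bash
python3 lk.py 15
```

```text
29.125 [0.73003194 0.00256961 0.25772505] [-0.406  0.854  0.708  1.161 -0.503  1.739 -1.504] 31.19262480227148 [ 0.3 -1.3  0.9]
grasp l,u,b 0.083863089388076 0.0005451081258094711 0.030680450272468233 rot err deg [ 0.19496371 -0.04227344  0.33393646]
[(0.94, np.int64(4149), [321.2, 299.0]), (0.64, np.int64(1446), [498.1, 269.3])]
axial [0.0628 0.0821 0.1    0.1034 0.1039 0.1045]
cap u [-0.01196123  0.01503594] b [0.01657113 0.04471059] 1876
```

Gripped at 31 mm. Pulling.

>>> step_arm --commands '[{"dx": 0, "dy": 0, "dz": -4, "ax": 0, "ay": 0, "az": 0, "hand": 10}, {"dx": 0, "dy": 0, "dz": -4, "ax": 0, "ay": 0, "az": 0, "hand": 10}, {"dx": 0, "dy": 0, "dz": -4, "ax": 0, "ay": 0, "az": 0, "hand": 10}, {"dx": 0, "dy": 0, "dz": 0, "ax": 0, "ay": 0, "az": 0, "hand": 10}, {"dx": 0, "dy": 0, "dz": 0, "ax": 0, "ay": 0, "az": 0, "hand": 10}]'

```text
clock: 29.85
tcp_pos: [0.7348, 0.0021, 0.2675]
orientation: [-3.013, 0.29, 0.669]
ft_force: [-2.4, -1.8, -10.9]
width: 0.359
```

```bash
python3 lk.py 16
```

```text
29.85 [0.73479113 0.00208832 0.26752804] [-0.398  0.857  0.709  1.134 -0.504  1.762 -1.508] 31.22824638699018 [ -2.4  -1.8 -10.9]
grasp l,u,b 0.09475929521254044 0.0010637819375098544 0.03060707739986685 rot err deg [0.17731435 0.04325534 0.35476682]
[(0.56, np.int64(4323), [321.9, 299.6]), (0.56, np.int64(1056), [544.4, 465.7])]
axial [0.0724 0.0923 0.1106 0.1142 0.1147 0.1152]
cap u [-0.01101389  0.01627385] b [0.0163815  0.04470268] 1947
```

View pics/w16.png

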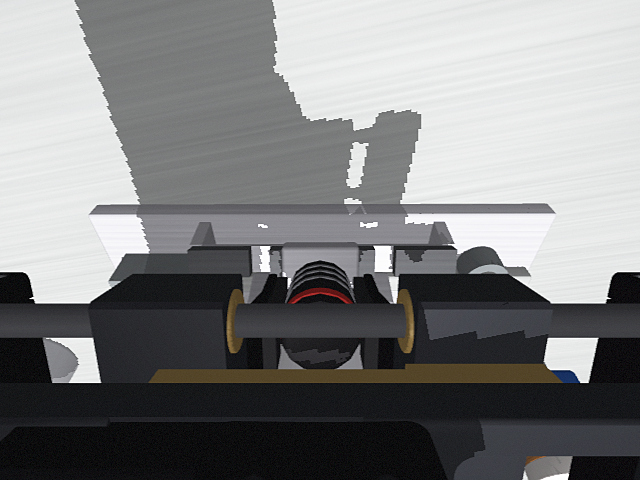

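The cap moved from 103.7 to 114.6 mm axially, so the plunger is about 11 mm out at 11 N. Sliding towards the stud.

>>> step_arm --commands '[{"dx": 0, "dy": 0, "dz": -1, "ax": 0, "ay": 0, "az": 0, "hand": 10}, {"dx": 0, "dy": -6, "dz": 0, "ax": 0, "ay": 0, "az": 0, "hand": 10}, {"dx": 0, "dy": -7, "dz": 0, "ax": 0, "ay": 0, "az": 0, "hand": 10}, {"dx": 0, "dy": -7, "dz": 0, "ax": 0, "ay": 0, "az": 0, "hand": 10}, {"dx": 0, "dy": -7, "dz": 0, "ax": 0, "ay": 0, "az": 0, "hand": 10}, {"dx": 0, "dy": -7, "dz": 0, "ax": 0, "ay": 0, "az": 0, "hand": 10}, {"dx": 0, "dy": -5, "dz": 0, "ax": 0, "ay": 0, "az": 0, "hand": 10}, {"dx": 0, "dy": 0, "dz": 0, "ax": 0, "ay": 0, "az": 0, "hand": 10}]'

```text
clock: 30.95
tcp_pos: [0.7429, 0.0417, 0.2691]
orientation: [-3.012, 0.288, 0.667]
ft_force: [-1.6, 2.2, -11.8]
width: 0.359
```

```bash
python3 lk.py 17
```

```text
30.95 [0.74294445 0.04172803 0.26905692] [-0.429  0.87   0.696  1.101 -0.526  1.774 -1.562] 31.224402913118873 [ -1.6   2.2 -11.8]
grasp l,u,b 0.09621081400551708 0.04178387570497598 0.030233060231664437 rot err deg [ 0.08981431 -0.00215588  0.47448951]
[(0.74, np.int64(4470), [321.0, 302.8]), (0.33, np.int64(7643), [318.4, 286.7])]
axial [0.0724 0.094  0.1131 0.1156 0.1161 0.1166]
cap u [0.02952397 0.05667859] b [0.01550091 0.04440963] 2080
```

View pics/w17.png

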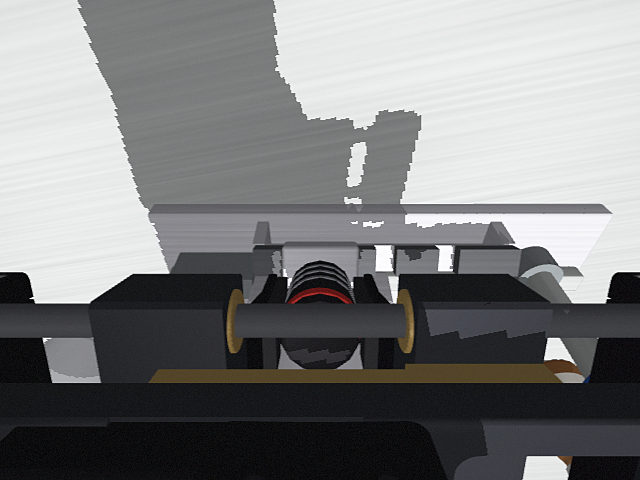

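The knob is about 41 mm along (px 321,303). I'll back off 1.5 mm, ease it home while still gripped, then check.

>>> step_arm --commands '[{"dx": 0, "dy": 1.5, "dz": 0, "ax": 0, "ay": 0, "az": 0, "hand": 10}, {"dx": 0, "dy": 0, "dz": 0, "ax": 0, "ay": 0, "az": 0, "hand": 10}, {"dx": 0, "dy": 0, "dz": 4, "ax": 0, "ay": 0, "az": 0, "hand": 10}, {"dx": 0, "dy": 0, "dz": 4, "ax": 0, "ay": 0, "az": 0, "hand": 10}, {"dx": 0, "dy": 0, "dz": 4, "ax": 0, "ay": 0, "az": 0, "hand": 10}, {"dx": 0, "dy": 0, "dz": 0, "ax": 0, "ay": 0, "az": 0, "hand": 10}, {"dx": 0, "dy": 0, "dz": 0, "ax": 0, "ay": 0, "az": 0, "hand": 10}]'

```text
clock: 31.92
tcp_pos: [0.7376, 0.0396, 0.2587]
orientation: [-3.014, 0.29, 0.667]
ft_force: [-1.7, 1.1, -8.7]
width: 0.36
```

```bash
python3 lk.py 18
```

```text
31.925 [0.73758095 0.03964574 0.25873041] [-0.436  0.867  0.697  1.131 -0.523  1.751 -1.556] 31.291972729306554 [-1.7  1.1 -8.7]
grasp l,u,b 0.08480427308794712 0.03846629405555716 0.03029145382174115 rot err deg [ 0.16545266 -0.0321471   0.36299178]
[(0.87, np.int64(4269), [321.4, 302.2]), (0.52, np.int64(7308), [318.8, 292.7])]
axial [0.0617 0.0825 0.1009 0.1042 0.1047 0.1053]
cap u [0.02691424 0.05342685] b [0.01592914 0.04442569] 1942
```

The cap is at 104.2 mm axially against 103.4 at home, well below the 8 mm ride height, so the pin is in the notch. Releasing.

>>> step_arm --commands '[{"dx": 0, "dy": 0, "dz": 0, "ax": 0, "ay": 0, "az": 0, "hand": 56}, {"dx": 0, "dy": 0, "dz": 0, "ax": 0, "ay": 0, "az": 0, "hand": 56}, {"dx": 0, "dy": 0, "dz": 0, "ax": 0, "ay": 0, "az": 0, "hand": 56}, {"dx": 0, "dy": 0, "dz": 0, "ax": 0, "ay": 0, "az": 0, "hand": 56}]'

```text
clock: 32.52
tcp_pos: [0.7376, 0.0396, 0.2589]
orientation: [-3.013, 0.29, 0.667]
ft_force: [0.1, 0.0, -0.7]
width: 0.633
```

```bash
python3 lk.py 19
```

```text
32.525 [0.7376025  0.03960261 0.25891219] [-0.436  0.866  0.697  1.131 -0.523  1.751 -1.556] 55.05646470455297 [ 0.1  0.  -0.7]
grasp l,u,b 0.08498151581544429 0.03844894066058666 0.030270405964262222 rot err deg [ 0.15826354 -0.04226709  0.36384143]
[(0.61, np.int64(4254), [318.7, 296.0])]
axial [0.0603 0.0811 0.0994 0.1032 0.1037 0.1043]
cap u [0.02617627 0.05306199] b [0.01536374 0.04435198] 1903
```

View pics/w19.png

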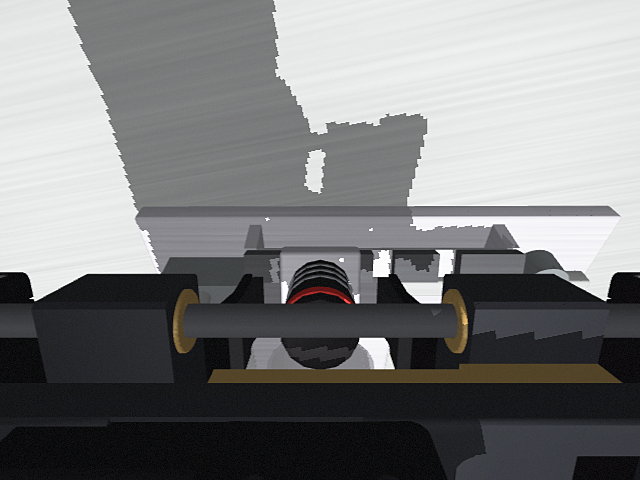

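The knob is free and fully home (cap 103.2 mm, the same as at the start), with the carriage about 39 mm along. Retreating along the axis.

>>> step_arm --commands '[{"dx": 0, "dy": 0, "dz": -20, "ax": 0, "ay": 0, "az": 0, "hand": 56}, {"dx": 0, "dy": 0, "dz": -35, "ax": 0, "ay": 0, "az": 0, "hand": 56}, {"dx": 0, "dy": 0, "dz": -40, "ax": 0, "ay": 0, "az": 0, "hand": 56}, {"dx": 0, "dy": 0, "dz": -30, "ax": 0, "ay": 0, "az": 0, "hand": 56}, {"dx": 0, "dy": 0, "dz": 0, "ax": 0, "ay": 0, "az": 0, "hand": 56}, {"dx": 0, "dy": 0, "dz": 0, "ax": 0, "ay": 0, "az": 0, "hand": 56}, {"dx": 0, "dy": 0, "dz": 0, "ax": 0, "ay": 0, "az": 0, "hand": 56}]'

```text
clock: 33.5
tcp_pos: [0.789, 0.03, 0.37]
orientation: [-3.012, 0.29, 0.672]
ft_force: [-0.1, -0.2, 0.1]
width: 0.645
```

```bash
python3 lk.py 20; python3 - <<'E'
from h import *
p,d=bot.read_camera('top');save(p,'t20.png')
C=cloud('top',d);hsv=cv2.cvtColor(p,cv2.COLOR_RGB2HSV)
mm=(cv2.inRange(hsv,(0,120,60),(8,255,255))>0)&(C[...,2]>.155)&(C[...,2]<.17)
print('cover',cv2.minAreaRect((C[mm][:,:2]*1000).astype(np.float32)), 'was 569.4,32.8')
p,d=bot.read_camera('scene');save(p,'s20.png')
C=cloud('scene',d);hsv=cv2.cvtColor(p,cv2.COLOR_RGB2HSV)
mm=(cv2.inRange(hsv,(0,120,60),(8,255,255))>0)&(C[...,2]>.155)&(C[...,2]<.17)
print('cover',cv2.minAreaRect((C[mm][:,:2]*1000).astype(np.float32)), 'was 573.5,30.3')
E
```

```text
33.5 [0.78902372 0.03000874 0.37004757] [-0.309  0.925  0.686  0.767 -0.552  2.014 -1.622] 56.10412069022129 [-0.1 -0.2  0.1]
grasp l,u,b 0.20780906464387858 0.039183085685685105 0.030198675807575962 rot err deg [0.16645791 0.13471743 0.35756463]
[(0.65, np.int64(1825), [321.1, 244.3])]
axial [0.0701 0.1019 0.103  0.1035 0.1039 0.1045]
cap u [0.0259855  0.05338599] b [0.01586906 0.04372004] 1311
cover ((569.7444458007812, 33.42023468017578), (12.122724533081055, 134.22991943359375), 81.89144134521484) was 569.4,32.8
cover ((575.603515625, 43.92923355102539), (137.76963806152344, 23.322078704833984), 2.4445888996124268) was 573.5,30.3
```

View pics/s20.png

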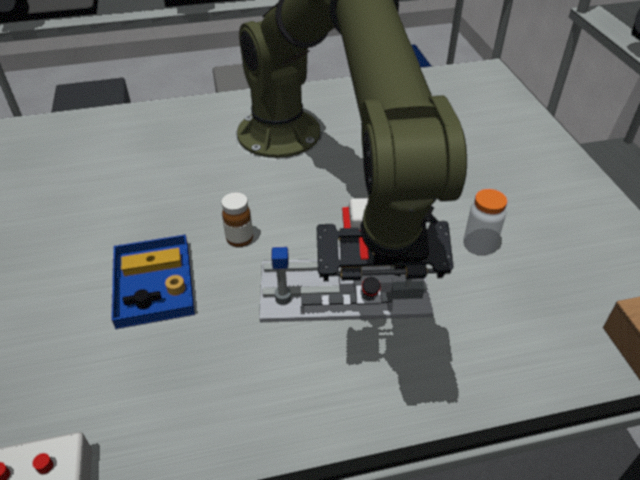

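View pics/t20.png

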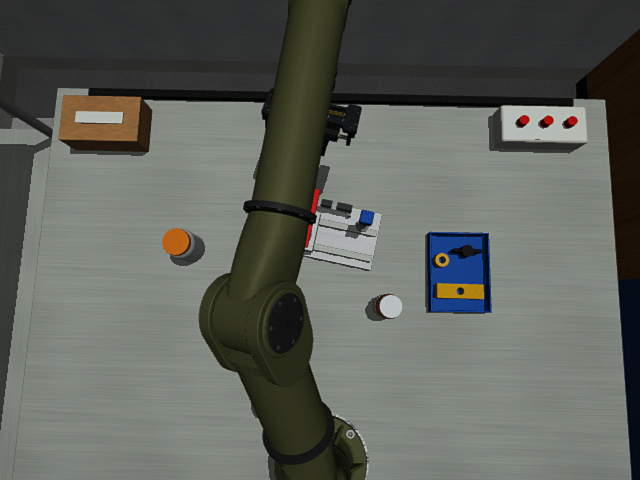

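The scene view shows all three parts in the tray (px 150,260; 176,284; 143,299). The knob is at (371,289), and the bottle, jar and gripper are clear. The clamp is hidden by the arm, but nothing has been near it. Knob shift is 39.3 mm with the pin home. Handing in.

```bash
python3 -c "
from plant import bot
print(bot.close_job())"
```

```text
the job is handed in; nothing more can be done
None
```

The job is done and handed in at about 34 s of the 69 s allowed; the interface gave no verdict. I put the wing nut, spacer and stop bar into the blue tray in that order. Then I pulled the spring knob about 11–12 mm, slid the carriage one notch towards the stud, eased the knob in and let go.

**Last checks:**
- **Tray:** the scene and top pictures show all three parts lying inside the walls.
- **Carriage:** the knob moved 39.3 mm along the slide, against a nominal 40 mm notch.
- **Knob:** its cap is back within about 0.2 mm of its starting height along the axis, so the pin is home.
- **Robot:** the gripper is open and about 105 mm clear of the knob, and the measured force is near zero.
- **Bottle and jar:** both still stand where they started.

**Not confirmed:**
- **Clamp block:** the arm hid it in the final pictures. I could see it unmoved earlier, and no later move went near it.
- **Cover position:** the arm also hid most of the cover, so I could not use it as a second check on the carriage. That figure rests on the knob alone.

The first two move calls were refused for their format and moved nothing.

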